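# Reagent bottles back onto their colour-coded spill saucers

### The job

Tidy the reagents on the lab bench: stand each of the four capped bottles upright in the spill saucer of the same colour as its cap, flat on the saucer's floor inside the rim. Set them down gently, do not drop or tip them, and do not knock over or shove the glass beaker and the flask standing among them.

Things in the scene. Friction and masses are not known exactly. Their poses are not given: they have to be found in the camera images.
- red_bottle: loose closed reagent bottle with a red cap: waisted milky-white plastic bottle, upright, 145 mm high, body 56 mm across up to 58 mm or more. Round cap 32 mm across from 121 to 145 mm above the underside (middle at 133 mm), over a neck 24 to 26 mm across, 12 mm long; easily pinched by the cap from above. 0.13 to 0.25 kg. Origin: centre of its underside, z up along the bottle.
- blue_bottle: loose closed reagent bottle with a blue cap: brown amber-glass bottle, upright, 125 mm high, body 56 mm across up to 58 mm or more. Round cap 32 mm across from 101 to 125 mm above the underside (middle at 113 mm), over a neck 24 to 26 mm across, 12 mm long; easily pinched by the cap from above. 0.13 to 0.25 kg. Origin: centre of its underside, z up along the bottle.
- yellow_bottle: loose closed reagent bottle with a yellow cap: squat pale-grey bottle, upright, 105 mm high, body 56 mm across up to 58 mm or more. Round cap 32 mm across from 81 to 105 mm above the underside (middle at 93 mm), over a neck 24 to 26 mm across, 12 mm long; easily pinched by the cap from above. 0.13 to 0.25 kg. Origin: centre of its underside, z up along the bottle.
- green_bottle: loose closed reagent bottle with a green cap: straight milky-white plastic bottle, upright, 135 mm high, body 56 mm across up to 58 mm or more. Round cap 32 mm across from 111 to 135 mm above the underside (middle at 123 mm), over a neck 24 to 26 mm across, 12 mm long; easily pinched by the cap from above. 0.13 to 0.25 kg. Origin: centre of its underside, z up along the bottle.
- red_saucer: red round spill saucer, fixed to the bench: 92 mm across outside, flat floor 5 mm above the bench, 82 mm across inside the rim, rim top 12 mm above the bench. Origin: centre of its underside, on the bench; z up.
- blue_saucer: blue round spill saucer, fixed to the bench: 92 mm across outside, flat floor 5 mm above the bench, 82 mm across inside the rim, rim top 12 mm above the bench. Origin: centre of its underside, on the bench; z up.
- yellow_saucer: yellow round spill saucer, fixed to the bench: 92 mm across outside, flat floor 5 mm above the bench, 82 mm across inside the rim, rim top 12 mm above the bench. Origin: centre of its underside, on the bench; z up.
- green_saucer: green round spill saucer, fixed to the bench: 92 mm across outside, flat floor 5 mm above the bench, 82 mm across inside the rim, rim top 12 mm above the bench. Origin: centre of its underside, on the bench; z up.
- beaker: empty clear glass beaker, 54 mm across, 70 mm high, loose, a bystander to leave alone. Origin: centre of its underside, z up.
- flask: small clear-glass conical flask, 64 mm across at the foot, 84 mm high, loose, a bystander to leave alone. Origin: centre of its underside, z up.

How it is judged (in metres and radians):
At the end, for the whole second after the job is handed in: Each bottle stands in the saucer of its cap's colour: its centre within 15 mm of the saucer's centre, its underside on the saucer's floor (1 to 9 mm above the saucer's underside), within 0.1 rad of upright, at rest (horizontal distance between red_bottle and red_saucer below 0.015 m and z of red_bottle in the frame of red_saucer between 0.001 and 0.009 m and angle between each of red_bottle, blue_bottle, yellow_bottle, green_bottle's own z axis and vertical below 0.1 rad and linear speed of each of red_bottle, blue_bottle, yellow_bottle, green_bottle below 0.02 m/s and angular speed of each of red_bottle, blue_bottle, yellow_bottle, green_bottle below 0.2 rad/s and horizontal distance between blue_bottle and blue_saucer below 0.015 m and z of blue_bottle in the frame of blue_saucer between 0.001 and 0.009 m and horizontal distance between yellow_bottle and yellow_saucer below 0.015 m and z of yellow_bottle in the frame of yellow_saucer between 0.001 and 0.009 m and horizontal distance between green_bottle and green_saucer below 0.015 m and z of green_bottle in the frame of green_saucer between 0.001 and 0.009 m); the robot touches nothing.
It fails at once if a reagent bottle is tipped over (more than about 45 degrees) (angle between any of red_bottle, blue_bottle, yellow_bottle, green_bottle's own z axis and vertical above 0.8 rad).
It fails at once if a bottle is dropped or slammed onto its saucer (more than 45 N) (contact force between red_bottle and red_saucer above 45 N or contact force between blue_bottle and blue_saucer above 45 N or contact force between yellow_bottle and yellow_saucer above 45 N or contact force between green_bottle and green_saucer above 45 N).
It fails at once if the beaker or the flask is knocked over or shoved more than 30 mm (distance of any of beaker, flask from where it was at the start of the episode above 0.03 m or angle between any of beaker, flask's own z axis and vertical above 0.4 rad).
It also fails if it takes over 112 s, if anything falls off the work surface, if the arm or the gripper's body presses on something with over 40 N, if the wrist force passes 120 N, or if a joint passes its speed limit or range.

### The arm

A 6-joint arm with a two-finger parallel gripper is mounted at the origin on the work surface. World frame = base frame: x ahead of the robot, y to its left, z up, the work surface at z = 0. Lengths are in m, angles in degrees, forces in N, time in s.
With the tool pointing down it reaches from about 0.325 to 0.85 m from the base axis. Payload 4.4 kg.
Tool frame: the origin (TCP) lies at the very end of the fingers, on their centre line; the grasp point (between the pads) lies 19 mm behind it (manip.hold_point_z is the distance from the TCP to the grasp point, in m); z points along the fingers, x is the direction in which the jaws open and shut, and the axes are right-handed (so a half turn about z gives the same grasp; the last joint's range is limited). The gripper opens to 94 mm and grips with 3 to 60 N. Pads are 16 mm wide; open, the fingers measure 119 mm over their backs; the gripper's body (75 mm by 177 mm) begins 78 mm behind the grasp point.
Start: joints at [59.387, 11.837, 88.321, -0, 79.842, -8.623], TCP at [0.215, 0.533, 0.205] pointing down, gripper open.
Joint ranges: [-156.59, 156.59], [-49.26, 127.26], [12.9, 141.05], [-63.56, 243.56], [4.71, 150.69], [-161.64, 161.64]. Speed limits (degrees/s): [159.86, 159.86, 180, 180, 180, 180].

### API

Orientations are given as a 3x3 rotation matrix whose columns are the frame's x, y, z axes.
In Python, from rig import manip gives the robot as it stands.
- The arm moves only by the tool carry_out, never from a script. Its argument "targets" is a list of rows, each an object of numbers: "gripper": the opening in per cent of the stroke, from 0 (shut) to 100 (fully open); "tx", "ty", "tz": the shift along the world's x, y, z in mm; "turn": the turn about the world's z in rad. In form: [{"gripper": .., "tx": .., "ty": .., "tz": .., "turn": ..}, ...]. A call has 1 to 20 rows; each row shifts and turns the pose as measured when the row begins; what a row does not reach is not made up. A row lasts 1/8 s, in which the tool goes at most 62.5 mm and 10.7 degrees, less where a joint would pass 70% of its speed; a pose out of reach is approached as far as the arm can. A call is refused whole if a number of a shift passes 62.5 or a number of a turn 0.188, either way. A call with a gripper value outside its range is refused whole. The fingers move at their own pace and stop on an object; the grip force is fixed at half the most. Time passes only in rows, so rows that do not move let the fingers close. It gives the time, the measured TCP pose, the force and the opening at its end, in the units of the state.
- manip.get_state(): the state, without advancing time (a new reading comes with each control period).
- manip.get_image(name): name is "side" or "top" or "wrist"; returns the picture (400x640x3 uint8, red, green, blue); there is no depth.
- manip.calibration(name): a dict with "vfov" (degrees; the focal length in pixels is half the picture's height over the tangent of half this angle, whatever the lens; pixels are square), "cx", "cy" (the principal point, pixels), "distortion" ([k1, k2, p1, p2, k3] as OpenCV has them; the pictures are not rectified), "R" (3x3) and "t" (3): a world point X has camera coordinates R X + t. Camera axes: x right, y down, z forward; pixel columns grow to the right and rows downward; lengths in m; the calibration is good to about 2 mm. A picture is of the moment at which its call begins: read the wrist's pose just before it. calibration takes no time and is no camera call; for the wrist camera it gives the pose at the moment of the call.
- manip.sign_off(): hands the job in, once; it reports no verdict.
The state is a dict: "time_s": time; "qpos": joint angles; "qd": joint speeds; "tau": joint torques, N m; "position": TCP position; "ee_rot": TCP orientation; "force": force on the tool from outside, world axes, zero at the start; "ft_torque": the same for the moment, N m; "width": finger opening in m.
Only numpy, scipy, OpenCV 4.12 (cv2) and the standard library are available. Lean on these libraries where they do the work, as an engineer would, in place of code of your own. Each camera call takes 0.05 s, during which the arm holds its last target.

## Working session

There is one attempt and no reset: what is moved stays moved. The work goes in short steps, Python scripts to look and compute and a tool call to move; the robot and the scene stay as the last step left them, time stands still between calls to the robot, and variables do not carry over. Pictures are saved under pics/ and viewed, and the job is handed in when it is done.

Besides the shell and the picture viewer there is one more tool, called after "Emit:" as name(argument=value, ...), one argument or row to a line, values as JSON. carry_out: Moves the arm, as the interface text tells. Its arguments: {"type":"object","properties":{"targets":{"type":"array","items":{"type":"object","properties":{"gripper":{"type":"number"},"tx":{"type":"number"},"ty":{"type":"number"},"tz":{"type":"number"},"turn":{"type":"number"}}}}},"required":["targets"]}

```bash
mkdir -p pics; ls
cat > h.py <<'E'
from rig import manip
import numpy as np, cv2
def K(c):
    f=200/np.tan(np.radians(c["vfov"])/2); return np.array([[f,0,c["cx"]],[0,f,c["cy"]],[0,0,1]])
def ray(c,uv,z):
    p=cv2.undistortPoints(np.array([[uv]],float),K(c),np.array(c["distortion"],float))[0,0]
    R=np.array(c["R"]);t=np.array(c["t"]); d=R.T@np.array([p[0],p[1],1]); o=-R.T@t
    return o+d*(z-o[2])/d[2]
def proj(c,X):
    R=np.array(c["R"]);t=np.array(c["t"])
    return cv2.projectPoints(np.array([X],float),cv2.Rodrigues(R)[0],t,K(c),np.array(c["distortion"],float))[0][0,0]
def snap(n,f):
    c=manip.calibration(n); im=manip.get_image(n); cv2.imwrite("pics/"+f,cv2.cvtColor(im,cv2.COLOR_RGB2BGR)); return c,im
E
python3 - <<'E'
from h import *
for n in("top","side"):
    c,im=snap(n,n+"0.png"); R=np.array(c["R"]); print(n,c["vfov"],-R.T@np.array(c["t"]),R[2])
print(manip.get_state())
E
```

```text
pics
top 56.427400189585555 [ 0.45733888 -0.02491628  0.93347722] [ 0.06142736  0.01553454 -0.99799066]
side 50.933548233361336 [ 0.46579808 -0.72147299  0.66396557] [ 0.0545399   0.7403253  -0.67003272]
{'time_s': 0.1, 'qpos': array([ 5.93883902e+01,  1.18795179e+01,  8.83947794e+01, -1.73171789e-03,
        7.98416494e+01, -8.62526582e+00]), 'qd': array([ 0.03787326, -0.03675973, -0.18127109, -0.06739122, -0.04426879,
        0.08859183]), 'tau': array([-3.56478849e-04, -3.71865463e+01, -2.82290947e+01,  6.99992920e-02,
        3.10840295e-02, -1.60297333e-05]), 'position': array([0.21494282, 0.53254037, 0.20442061]), 'ee_rot': array([[ 3.74379617e-01,  9.27274982e-01, -1.00487023e-03],
       [ 9.27273359e-01, -3.74380865e-01, -1.75678117e-03],
       [-2.00522342e-03, -2.74086332e-04, -9.99997952e-01]]), 'force': array([-0.03841309,  0.38307147, -0.1032652 ]), 'ft_torque': array([-0.036829  , -0.00213985,  0.03382204]), 'width': 0.09391206725588824}
```

View pics/top0.png

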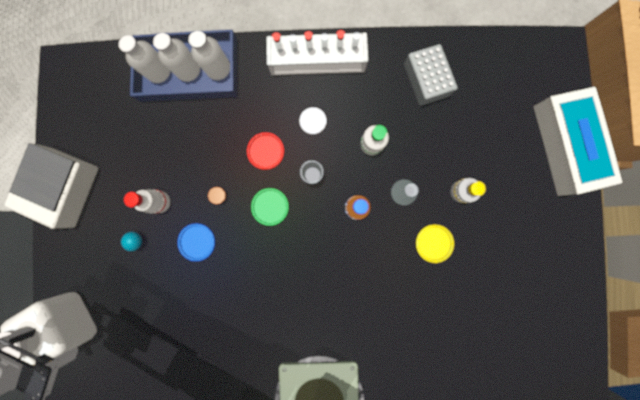

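View pics/side0.png

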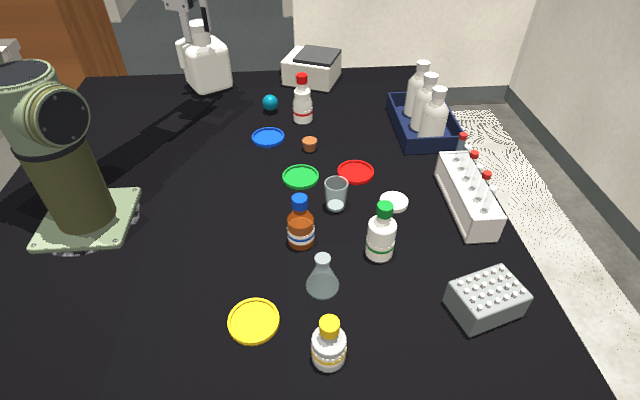

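The top view shows the caps at red (132,200), blue (361,206), yellow (478,188) and green (378,132). The saucers are at red (266,151), green (270,207), blue (196,242) and yellow (435,244). The beaker is at (312,172) and the flask at (404,192).

```bash
cat > m.py <<'E'
from h import *
HUE={"red":[(0,8),(172,180)],"blue":[(102,122)],"yellow":[(24,34)],"green":[(50,85)]}
H={"red":.145,"blue":.125,"yellow":.105,"green":.135}
def blobs(im,col,amin=40):
    hsv=cv2.cvtColor(im,cv2.COLOR_RGB2HSV); m=np.zeros(im.shape[:2],np.uint8)
    for a,b in HUE[col]: m|=cv2.inRange(hsv,(a,130,90),(b,255,255))
    n,l,s,ce=cv2.connectedComponentsWithStats(m)
    return [(s[i,4],ce[i],s[i,:4],l==i) for i in range(1,n) if s[i,4]>amin]
E
python3 - <<'E'
from m import *
for n in("top","side"):
    c=manip.calibration(n); im=cv2.cvtColor(cv2.imread(f"pics/{n}0.png"),cv2.COLOR_BGR2RGB)
    for col in HUE:
        for a,ce,bb,_ in blobs(im,col):
            print(n,col,a,ce.round(1),bb,"rim",ray(c,ce,.010).round(4)[:2],"capmid",ray(c,ce,H[col]-.012).round(4)[:2],"captop",ray(c,ce,H[col]-.003).round(4)[:2])
c=manip.calibration("top")
print(ray(c,(312,172),.035),ray(c,(404,192),.04),ray(c,(312,120),.01),ray(c,(216,195),.01))
E
```

```text
top red 55 [340.1  33.3] [336  29   9  10] rim [ 0.9244 -0.0812] capmid [ 0.8622 -0.0737] captop [ 0.8577 -0.0731]
top red 54 [307.9  34.4] [304  31   9   9] rim [0.9242 0.0021] capmid [ 0.862  -0.0015] captop [ 0.8574 -0.0018]
top red 52 [276.   35.5] [272  32   9   9] rim [0.9247 0.0849] capmid [0.8624 0.0703] captop [0.8579 0.0692]
top red 1181 [264.9 150.6] [246 132  39  38] rim [0.6236 0.1179] capmid [0.6014 0.0989] captop [0.5998 0.0975]
top red 239 [131.5 199.1] [123 191  19  17] rim [0.5113 0.4632] capmid [0.5041 0.3982] captop [0.5035 0.3934]
top blue 394 [587.9 139. ] [579 119  19  41] rim [ 0.6324 -0.7132] capmid [ 0.6128 -0.6365] captop [ 0.6111 -0.6297]
top blue 140 [360.2 206.2] [354 200  14  13] rim [ 0.4772 -0.1157] capmid [ 0.475  -0.1056] captop [ 0.4748 -0.1047]
top blue 1201 [195.8 242. ] [177 223  39  39] rim [0.3994 0.2965] capmid [0.4059 0.2606] captop [0.4064 0.2575]
top yellow 203 [477.4 188.1] [468 180  19  16] rim [ 0.5136 -0.4111] capmid [ 0.5085 -0.3764] captop [ 0.508  -0.3726]
top yellow 1253 [434.5 243.2] [415 224  40  40] rim [ 0.3804 -0.2964] capmid 
[... 999 characters left out ...]
[0.478  0.0133] capmid [ 0.4761 -0.1024] captop [ 0.4759 -0.1126]
side yellow 1843 [252.8 320.5] [227 298  52  48] rim [ 0.3816 -0.2986] capmid [ 0.3923 -0.3522] captop [ 0.3934 -0.3581]
side yellow 395 [328.9 325.2] [319 314  21  26] rim [ 0.5155 -0.3186] capmid [ 0.5092 -0.3697] captop [ 0.5085 -0.3752]
side green 763 [300.  176.4] [282 164  37  26] rim [0.4844 0.1061] capmid [ 0.4812 -0.0369] captop [ 0.4809 -0.0483]
side green 259 [384.3 209.2] [377 201  16  18] rim [ 0.6709 -0.0301] capmid [ 0.6355 -0.1496] captop [ 0.6327 -0.1591]
[5.62923409e-01 4.66438305e-04 3.50000000e-02] [ 0.50759681 -0.21924586  0.04      ] [ 0.69765803 -0.00238579  0.01      ] [0.51545017 0.24341692 0.01      ]
```

Emit:
carry_out(
  targets=[
    {"gripper": 70,"tx": 40,"ty": -19,"tz": 0,"turn": 0},
    {"gripper": 70,"tx": 40,"ty": -19,"tz": 5,"turn": 0},
    {"gripper": 70,"tx": 40,"ty": -19,"tz": 5,"turn": 0},
    {"gripper": 70,"tx": 40,"ty": -19,"tz": 0,"turn": 0},
    {"gripper": 70,"tx": 40,"ty": -19,"tz": 0,"turn": 0},
    {"gripper": 70,"tx": 40,"ty": -19,"tz": 0,"turn": 0},
    {"gripper": 70,"tx": 30,"ty": -14,"tz": 0,"turn": 0},
    {"gripper": 70,"tx": 0,"ty": 0,"tz": 0,"turn": 0},
  ],
)

```text
time_s: 1.1
position: [0.4894, 0.3978, 0.2092]
ee_rot: [[0.372, 0.928, -0.008], [0.928, -0.372, -0.007], [-0.01, -0.005, -1.0]]
force: [-0.1, 0.8, 0.4]
width: 0.0659
```

```bash
cat > w.py <<'E'
from m import *
import sys
def look(f,col):
    s=manip.get_state(); c,im=snap("wrist",f); print(s["time_s"],s["position"].round(4),s["width"].round(4),"F",s["force"].round(1))
    R=np.array(c["R"]); print("cam",(-R.T@np.array(c["t"])).round(3),R[2].round(2))
    for k in HUE:
        for a,ce,bb,_ in blobs(im,k): 
            mid=np.array([bb[0]+bb[2]/2-.5,bb[1]+bb[3]/2-.5])
            print(k,a,ce.round(),bb,"rim",ray(c,mid,.012)[:2].round(4),"captop",ray(c,mid,H[k])[:2].round(4),ray(c,ce,H[k])[:2].round(4))
look(sys.argv[1],0)
E
python3 w.py w1.png
```

```text
Traceback (most recent call last):
  File "w.py", line 10, in <module>
    look(sys.argv[1],0)
    ~~~~^^^^^^^^^^^^^^^
  File "w.py", line 4, in look
    s=manip.get_state(); c,im=snap("wrist",f); print(s["time_s"],s["position"].round(4),s["width"].round(4),"F",s["force"].round(1))
                                                                                        ^^^^^^^^^^^^^^^^
AttributeError: 'float' object has no attribute 'round'
```

View pics/w1.png

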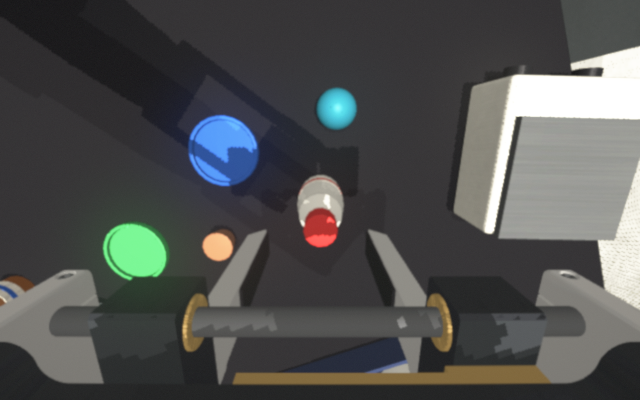

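The wrist view has the red cap at about (320,228), between the fingers in x. The blue saucer is at (223,150) and the green saucer at (136,250).

```bash
sed -i 's/s\["width"\].round(4)/round(float(s["width"]),4)/' w.py; python3 w.py w2.png
```

```text
1.15 [0.4881 0.3984 0.2091] 0.0659 F [ 0.4 -0.1  1. ]
cam [0.418 0.429 0.389] [ 0.24 -0.11 -0.96]
red 1057 [320. 230.] [303 210  35  39] rim [0.5484 0.3772] captop [0.5023 0.3954] [0.503  0.3951]
blue 4031 [223. 151.] [188 116  71  72] rim [0.4006 0.2982] captop [0.4057 0.3374] [0.4053 0.3375]
blue 49 [  8. 292.] [  0 287  16  11] rim [ 0.4679 -0.1099] captop [0.4528 0.0517] [0.4527 0.0529]
green 852 [130. 251.] [103 223  65  58] rim [0.4819 0.113 ] captop [0.4609 0.2161] [0.4585 0.2118]
```

Emit:
carry_out(
  targets=[
    {"gripper": 70,"tx": 15,"ty": -2.5,"tz": 0,"turn": 0},
    {"gripper": 70,"tx": 0,"ty": 0,"tz": -15,"turn": 0},
    {"gripper": 70,"tx": 0,"ty": 0,"tz": -15,"turn": 0},
    {"gripper": 70,"tx": 0,"ty": 0,"tz": -15,"turn": 0},
  ],
)

```text
time_s: 1.7
position: [0.5004, 0.3989, 0.1622]
ee_rot: [[0.365, 0.931, -0.009], [0.931, -0.365, -0.006], [-0.009, -0.006, -1.0]]
force: [-0.3, 0.3, -0.2]
width: 0.0658
```

Emit:
carry_out(
  targets=[
    {"gripper": 70,"tx": 3,"ty": -3,"tz": -14,"turn": 0},
    {"gripper": 70,"tx": 2,"ty": -1,"tz": -14,"turn": 0},
    {"gripper": 70,"tx": 1,"ty": -1,"tz": -14,"turn": 0},
    {"gripper": 70,"tx": 0,"ty": 0,"tz": -4,"turn": 0},
    {"gripper": 70,"tx": 0,"ty": 0,"tz": 0,"turn": 0},
  ],
)

```text
time_s: 2.33
position: [0.5047, 0.3925, 0.1097]
ee_rot: [[0.365, 0.931, -0.014], [0.931, -0.365, -0.009], [-0.013, -0.01, -1.0]]
force: [0.7, 0.6, 0.6]
width: 0.0662
```

Emit:
carry_out(
  targets=[
    {"gripper": 70,"tx": -1,"ty": 3,"tz": 6,"turn": 0},
    {"gripper": 70,"tx": 0,"ty": 0,"tz": 0,"turn": 0},
  ],
)

```text
time_s: 2.58
position: [0.5046, 0.3964, 0.1175]
ee_rot: [[0.365, 0.931, -0.012], [0.931, -0.365, -0.007], [-0.011, -0.008, -1.0]]
force: [0.2, 0.2, -0.0]
width: 0.0659
```

Emit:
carry_out(
  targets=[
    {"gripper": 0,"tx": 0,"ty": 0,"tz": -1,"turn": 0},
    {"gripper": 0,"tx": 0,"ty": 0,"tz": 0,"turn": 0},
    {"gripper": 0,"tx": 0,"ty": 0,"tz": 0,"turn": 0},
    {"gripper": 0,"tx": 0,"ty": 0,"tz": 0,"turn": 0},
    {"gripper": 0,"tx": 0,"ty": 0,"tz": 0,"turn": 0},
    {"gripper": 0,"tx": 0,"ty": 0,"tz": 0,"turn": 0},
  ],
)

```text
time_s: 3.32
position: [0.505, 0.3967, 0.1177]
ee_rot: [[0.365, 0.931, -0.01], [0.931, -0.365, -0.006], [-0.01, -0.007, -1.0]]
force: [0.4, -1.0, -0.7]
width: 0.0312
```

Emit:
carry_out(
  targets=[
    {"gripper": 0,"tx": 0,"ty": 0,"tz": 10,"turn": 0},
    {"gripper": 0,"tx": 0,"ty": 0,"tz": 20,"turn": 0},
    {"gripper": 0,"tx": 0,"ty": 0,"tz": 25,"turn": 0},
    {"gripper": 0,"tx": 0,"ty": 0,"tz": 15,"turn": 0},
    {"gripper": 0,"tx": 6,"ty": -14,"tz": 0,"turn": 0},
    {"gripper": 0,"tx": 12,"ty": -28,"tz": 0,"turn": 0},
    {"gripper": 0,"tx": 15,"ty": -35,"tz": 0,"turn": 0},
    {"gripper": 0,"tx": 15,"ty": -35,"tz": 0,"turn": 0},
    {"gripper": 0,"tx": 15,"ty": -35,"tz": 0,"turn": 0},
    {"gripper": 0,"tx": 15,"ty": -35,"tz": 0,"turn": 0},
    {"gripper": 0,"tx": 15,"ty": -35,"tz": 0,"turn": 0},
    {"gripper": 0,"tx": 12,"ty": -28,"tz": 0,"turn": 0},
    {"gripper": 0,"tx": 6,"ty": -14,"tz": 0,"turn": 0},
    {"gripper": 0,"tx": 0,"ty": 0,"tz": 0,"turn": 0},
    {"gripper": 0,"tx": 0,"ty": 0,"tz": 0,"turn": 0},
  ],
)

```text
time_s: 5.2
position: [0.6145, 0.1206, 0.1856]
ee_rot: [[0.367, 0.93, -0.021], [0.93, -0.367, -0.011], [-0.018, -0.015, -1.0]]
force: [-0.1, -0.8, -1.4]
width: 0.0312
```

```bash
python3 w.py w3.png; python3 -c "
from h import *
snap('side','s3.png')"
```

```text
5.2 [0.6145 0.1206 0.1856] 0.0312 F [-0.1 -0.8 -1.4]
cam [0.546 0.151 0.366] [ 0.23 -0.11 -0.97]
red 1183 [325. 181.] [285 162  72  57] rim [0.6157 0.122 ] captop [0.5896 0.1331] [0.5841 0.1393]
red 2556 [317. 256.] [290 226  55  60] rim [0.6986 0.0846] captop [0.6413 0.1097] [0.6418 0.1095]
blue 43 [121. 153.] [113 137  12  31] rim [ 0.4784 -0.0961] captop [ 0.5    -0.0171] [ 0.5015 -0.0154]
blue 893 [ 39. 161.] [  1 145  59  38] rim [ 0.4483 -0.2116] captop [ 0.4796 -0.0957] [ 0.4808 -0.0865]
green 822 [275.  74.] [239  51  55  58] rim [0.4703 0.1108] captop [0.4967 0.1249] [0.4958 0.1328]
```

View pics/w3.png

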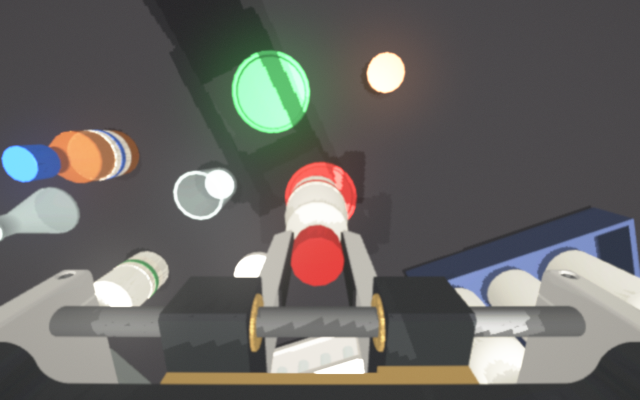

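View pics/s3.png

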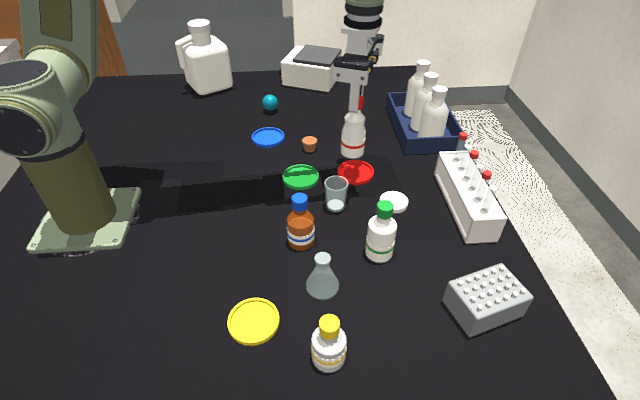

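The wrist view shows the red bottle held upright over the red saucer at (325,181). The side view agrees, with the bottle at (353,135) and the saucer at (356,172).

Emit:
carry_out(
  targets=[
    {"gripper": 0,"tx": 10,"ty": -4,"tz": -5,"turn": 0},
    {"gripper": 0,"tx": 0,"ty": 0,"tz": -12,"turn": 0},
    {"gripper": 0,"tx": 0,"ty": 0,"tz": -12,"turn": 0},
    {"gripper": 0,"tx": 0,"ty": 0,"tz": -12,"turn": 0},
    {"gripper": 0,"tx": 0,"ty": 0,"tz": -6,"turn": 0},
    {"gripper": 0,"tx": 0,"ty": 0,"tz": 0,"turn": 0},
  ],
)

```text
time_s: 6.05
position: [0.6235, 0.119, 0.1338]
ee_rot: [[0.363, 0.932, -0.023], [0.932, -0.363, -0.011], [-0.019, -0.018, -1.0]]
force: [-1.3, -0.0, -2.2]
width: 0.0315
```

Emit:
carry_out(
  targets=[
    {"gripper": 0,"tx": 2,"ty": -2,"tz": -3,"turn": 0},
    {"gripper": 0,"tx": 0,"ty": 0,"tz": -2,"turn": 0},
    {"gripper": 0,"tx": 0,"ty": 0,"tz": -2,"turn": 0},
    {"gripper": 0,"tx": 0,"ty": 0,"tz": 0,"turn": 0},
  ],
)

```text
time_s: 6.55
position: [0.6267, 0.1168, 0.1277]
ee_rot: [[0.363, 0.932, -0.021], [0.932, -0.363, -0.011], [-0.018, -0.015, -1.0]]
force: [0.2, -0.8, -1.9]
width: 0.0315
```

Emit:
carry_out(
  targets=[
    {"gripper": 0,"tx": 0,"ty": 0,"tz": -2,"turn": 0},
    {"gripper": 0,"tx": 0,"ty": 0,"tz": -1.5,"turn": 0},
    {"gripper": 0,"tx": 0,"ty": 0,"tz": 0,"turn": 0},
  ],
)

```text
time_s: 6.92
position: [0.6268, 0.1169, 0.1243]
ee_rot: [[0.363, 0.932, -0.02], [0.932, -0.363, -0.011], [-0.017, -0.015, -1.0]]
force: [0.4, 0.2, -2.3]
width: 0.0309
```

Emit:
carry_out(
  targets=[
    {"gripper": 0,"tx": 0,"ty": 0,"tz": -1.5,"turn": 0},
    {"gripper": 0,"tx": 0,"ty": 0,"tz": 0,"turn": 0},
  ],
)

```text
time_s: 7.18
position: [0.627, 0.1169, 0.123]
ee_rot: [[0.363, 0.932, -0.02], [0.932, -0.363, -0.011], [-0.017, -0.014, -1.0]]
force: [-0.1, 0.0, -1.5]
width: 0.0317
```

Emit:
carry_out(
  targets=[
    {"gripper": 0,"tx": 0,"ty": 0,"tz": -1.5,"turn": 0},
    {"gripper": 0,"tx": 0,"ty": 0,"tz": 0,"turn": 0},
  ],
)

```text
time_s: 7.42
position: [0.6279, 0.1167, 0.123]
ee_rot: [[0.363, 0.932, -0.018], [0.932, -0.363, -0.011], [-0.017, -0.012, -1.0]]
force: [0.2, -0.7, -2.4]
width: 0.0314
```

Emit:
carry_out(
  targets=[
    {"gripper": 40,"tx": 0,"ty": 0,"tz": 0,"turn": 0},
    {"gripper": 60,"tx": 0,"ty": 0,"tz": 0,"turn": 0},
    {"gripper": 70,"tx": 0,"ty": 0,"tz": 0,"turn": 0},
    {"gripper": 70,"tx": 0,"ty": 0,"tz": 0,"turn": 0},
    {"gripper": 70,"tx": 0,"ty": 0,"tz": 0,"turn": 0},
    {"gripper": 70,"tx": 0,"ty": 0,"tz": 0,"turn": 0},
    {"gripper": 70,"tx": 0,"ty": 0,"tz": 20,"turn": 0},
    {"gripper": 70,"tx": 0,"ty": 0,"tz": 40,"turn": 0},
    {"gripper": 70,"tx": 0,"ty": 0,"tz": 40,"turn": 0},
    {"gripper": 70,"tx": 0,"ty": 0,"tz": 0,"turn": 0},
  ],
)

```text
time_s: 8.68
position: [0.6283, 0.1169, 0.23]
ee_rot: [[0.363, 0.932, -0.014], [0.932, -0.363, -0.011], [-0.015, -0.009, -1.0]]
force: [0.6, 0.9, -0.2]
width: 0.0656
```

```bash
python3 w.py w4.png
```

```text
8.675 [0.6283 0.1169 0.23  ] 0.0656 F [ 0.6  0.9 -0.2]
cam [0.559 0.147 0.41 ] [ 0.24 -0.11 -0.97]
red 1580 [322. 169.] [287 147  66  61] rim [0.6217 0.1202] captop [0.6006 0.1293] [0.5944 0.1344]
red 915 [315. 208.] [298 190  34  35] rim [0.6603 0.0974] captop [0.6263 0.1141] [0.6269 0.1141]
blue 1251 [ 65. 142.] [ 42 126  48  33] rim [ 0.4468 -0.194 ] captop [ 0.4785 -0.0971] [ 0.4785 -0.0971]
yellow 75 [  8. 128.] [  0 106  14  51] rim [ 0.403  -0.2642] captop [ 0.4394 -0.168 ] [ 0.4378 -0.1649]
green 944 [274.  70.] [242  46  55  60] rim [0.4733 0.1071] captop [0.4997 0.1195] [0.4976 0.1258]
green 48 [249.  98.] [244  84  17  29] rim [0.4904 0.0748] captop [0.5115 0.0972] [0.5104 0.0948]
```

View pics/w4.png

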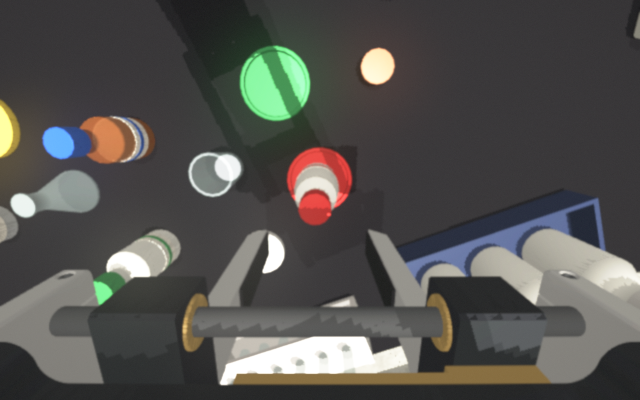

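The red bottle stands in its saucer. Its cap is at (315,208) and its base is centred in the red disc at (320,180). The green bottle is next.

Emit:
carry_out(
  targets=[
    {"gripper": 70,"tx": 0,"ty": -20,"tz": 0,"turn": 0},
    {"gripper": 70,"tx": 0,"ty": -40,"tz": 0,"turn": 0},
    {"gripper": 70,"tx": 0,"ty": -45,"tz": 0,"turn": 0},
    {"gripper": 70,"tx": 0,"ty": -45,"tz": 0,"turn": 0},
    {"gripper": 70,"tx": 0,"ty": -45,"tz": 0,"turn": 0},
    {"gripper": 70,"tx": 0,"ty": -40,"tz": 0,"turn": 0},
    {"gripper": 70,"tx": 0,"ty": -25,"tz": -10,"turn": 0},
    {"gripper": 70,"tx": 0,"ty": 0,"tz": -10,"turn": 0},
    {"gripper": 70,"tx": 0,"ty": 0,"tz": 0,"turn": 0},
  ],
)

```text
time_s: 9.85
position: [0.6149, -0.1584, 0.1916]
ee_rot: [[0.366, 0.93, -0.045], [0.93, -0.367, -0.008], [-0.024, -0.039, -0.999]]
force: [-0.2, 0.1, 0.3]
width: 0.0658
```

```bash
python3 w.py w5.png
```

```text
9.85 [ 0.6149 -0.1584  0.1916] 0.0658 F [-0.2  0.1  0.3]
cam [ 0.551 -0.128  0.374] [ 0.21 -0.11 -0.97]
red 2314 [522. 115.] [493  78  75  81] rim [0.6222 0.1116] captop [0.5959 0.0234] [0.592  0.0185]
red 863 [628. 116.] [613  94  27  41] rim [0.6593 0.2197] captop [0.6194 0.0917] [0.6213 0.0931]
blue 1467 [317.  37.] [298  14  39  49] rim [ 0.4452 -0.0958] captop [ 0.4782 -0.1059] [ 0.4776 -0.1058]
yellow 269 [157.  57.] [104  11  79  84] rim [ 0.3822 -0.2929] captop [ 0.4255 -0.2506] [ 0.4335 -0.2412]
yellow 341 [121.  46.] [107  15  50  75] rim [ 0.3765 -0.3055] captop [ 0.4213 -0.2599] [ 0.4134 -0.2666]
yellow 118 [ 80. 188.] [ 63 173  33  33] rim [ 0.4953 -0.456 ] captop [ 0.5096 -0.3717] [ 0.5094 -0.3701]
green 619 [506.  25.] [458   0  85  47] rim [0.5075 0.1022] captop [0.5222 0.0238] [0.5252 0.0279]
green 878 [335. 235.] [320 218  32  35] rim [ 0.6777 -0.1605] captop [ 0.6345 -0.1495] [ 0.6343 -0.15  ]
```

View pics/w5.png

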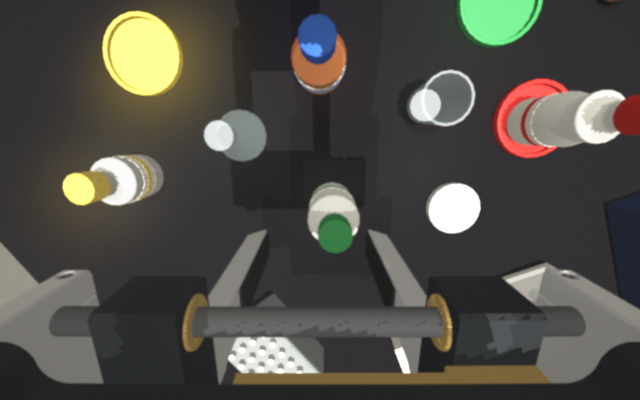

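The green cap is at (335,235), between the fingers. The beaker and flask haven't moved.

Emit:
carry_out(
  targets=[
    {"gripper": 70,"tx": 10,"ty": 4,"tz": 0,"turn": 0},
    {"gripper": 70,"tx": 9,"ty": 4,"tz": 0,"turn": 0},
    {"gripper": 70,"tx": 0,"ty": 0,"tz": -12,"turn": 0},
    {"gripper": 70,"tx": 0,"ty": 0,"tz": -12,"turn": 0},
    {"gripper": 70,"tx": 0,"ty": 0,"tz": -12,"turn": 0},
    {"gripper": 70,"tx": 0,"ty": 0,"tz": 0,"turn": 0},
  ],
)

```text
time_s: 10.65
position: [0.6361, -0.1459, 0.1539]
ee_rot: [[0.36, 0.932, -0.044], [0.932, -0.361, -0.008], [-0.024, -0.038, -0.999]]
force: [-0.5, -0.4, -0.8]
width: 0.0662
```

Emit:
carry_out(
  targets=[
    {"gripper": 70,"tx": 0,"ty": -4,"tz": -12,"turn": 0},
    {"gripper": 70,"tx": 0,"ty": -1,"tz": -12,"turn": 0},
    {"gripper": 70,"tx": 0,"ty": 0,"tz": -10,"turn": 0},
    {"gripper": 70,"tx": 0,"ty": 0,"tz": -6,"turn": 0},
    {"gripper": 70,"tx": 0,"ty": 0,"tz": 0,"turn": 0},
  ],
)

```text
time_s: 11.28
position: [0.6356, -0.1519, 0.1108]
ee_rot: [[0.361, 0.931, -0.044], [0.932, -0.362, -0.008], [-0.024, -0.038, -0.999]]
force: [-0.1, 0.2, 0.7]
width: 0.0657
```

Emit:
carry_out(
  targets=[
    {"gripper": 0,"tx": 0,"ty": 0,"tz": -2,"turn": 0},
    {"gripper": 0,"tx": 0,"ty": 0,"tz": 0,"turn": 0},
    {"gripper": 0,"tx": 0,"ty": 0,"tz": 0,"turn": 0},
    {"gripper": 0,"tx": 0,"ty": 0,"tz": 0,"turn": 0},
    {"gripper": 0,"tx": 0,"ty": 0,"tz": 0,"turn": 0},
    {"gripper": 0,"tx": 0,"ty": 0,"tz": 0,"turn": 0},
  ],
)

```text
time_s: 12.02
position: [0.6366, -0.152, 0.11]
ee_rot: [[0.361, 0.932, -0.042], [0.932, -0.362, -0.009], [-0.024, -0.035, -0.999]]
force: [0.6, 0.2, -1.1]
width: 0.0314
```

Emit:
carry_out(
  targets=[
    {"gripper": 0,"tx": 0,"ty": 0,"tz": 10,"turn": 0},
    {"gripper": 0,"tx": 0,"ty": 0,"tz": 20,"turn": 0},
    {"gripper": 0,"tx": 0,"ty": 0,"tz": 25,"turn": 0},
    {"gripper": 0,"tx": 0,"ty": 0,"tz": 25,"turn": 0},
    {"gripper": 0,"tx": 0,"ty": 0,"tz": 25,"turn": 0},
    {"gripper": 0,"tx": 0,"ty": 0,"tz": 5,"turn": 0},
    {"gripper": 0,"tx": -6,"ty": 10,"tz": 0,"turn": 0},
    {"gripper": 0,"tx": -12,"ty": 20,"tz": 0,"turn": 0},
    {"gripper": 0,"tx": -18,"ty": 30,"tz": 0,"turn": 0},
    {"gripper": 0,"tx": -18,"ty": 30,"tz": 0,"turn": 0},
    {"gripper": 0,"tx": -18,"ty": 30,"tz": 0,"turn": 0},
    {"gripper": 0,"tx": -18,"ty": 30,"tz": 0,"turn": 0},
    {"gripper": 0,"tx": -18,"ty": 30,"tz": 0,"turn": 0},
    {"gripper": 0,"tx": -18,"ty": 30,"tz": 0,"turn": 0},
    {"gripper": 0,"tx": -12,"ty": 24,"tz": 0,"turn": 0},
    {"gripper": 0,"tx": -6,"ty": 10,"tz": 0,"turn": 0},
    {"gripper": 0,"tx": 0,"ty": 0,"tz": 0,"turn": 0},
    {"gripper": 0,"tx": 0,"ty": 0,"tz": 0,"turn": 0},
  ],
)

```text
time_s: 14.28
position: [0.4741, 0.1044, 0.2162]
ee_rot: [[0.359, 0.931, -0.062], [0.933, -0.36, -0.005], [-0.027, -0.056, -0.998]]
force: [0.3, -0.2, -2.1]
width: 0.0312
```

```bash
python3 w.py w6.png; python3 -c "
from h import *
snap('side','s6.png')"
```

```text
14.275 [0.4741 0.1044 0.2162] 0.0312 F [ 0.3 -0.2 -2.1]
cam [0.413 0.134 0.399] [ 0.19 -0.1  -0.98]
red 159 [386. 265.] [368 250  30  28] rim [0.6065 0.1504] captop [0.5401 0.1446] [0.5425 0.1469]
red 277 [340. 282.] [334 264  13  41] rim [0.6158 0.0811] captop [0.5461 0.0991] [0.5447 0.1001]
blue 448 [435.  87.] [403  46  76  78] rim [0.4    0.2958] captop [0.4038 0.2485] [0.4036 0.2429]
blue 332 [460.  75.] [420  50  56  68] rim [0.402  0.3043] captop [0.4052 0.2545] [0.4023 0.267 ]
blue 388 [151. 269.] [129 258  35  30] rim [ 0.4972 -0.187 ] captop [ 0.4726 -0.0935] [ 0.4709 -0.0859]
yellow 368 [ 70. 220.] [ 38 197  44  60] rim [ 0.3871 -0.2745] captop [ 0.3933 -0.1765] [ 0.3907 -0.1611]
yellow 172 [ 27. 232.] [ 19 205  33  49] rim [ 0.3771 -0.3121] captop [ 0.3858 -0.2051] [ 0.3854 -0.2155]
green 435 [324. 266.] [302 247  40  31] rim [0.5733 0.0678] captop [0.5224 0.0887] [0.5278 0.0899]
```

View pics/w6.png

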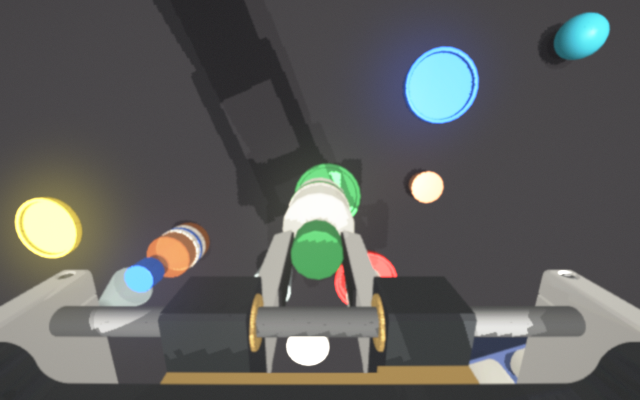

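View pics/s6.png

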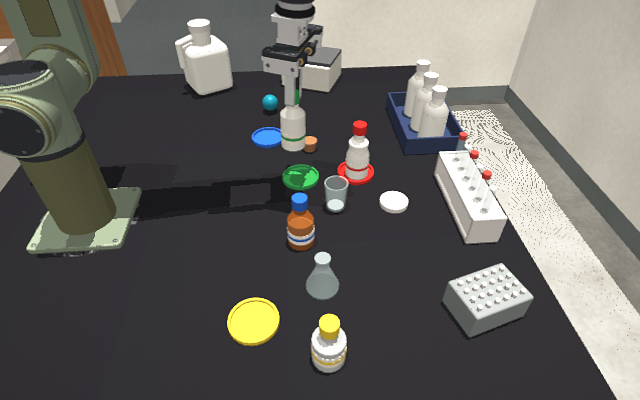

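The green bottle hangs over its saucer at about (328,190) in the wrist view, and the side view agrees. The tool has tilted by 0.06 rad, so I'll move more slowly from here.

Emit:
carry_out(
  targets=[
    {"gripper": 0,"tx": 6,"ty": 2,"tz": -5,"turn": 0},
    {"gripper": 0,"tx": 4,"ty": 2,"tz": -10,"turn": 0},
    {"gripper": 0,"tx": 0,"ty": 0,"tz": -12,"turn": 0},
    {"gripper": 0,"tx": 0,"ty": 0,"tz": -12,"turn": 0},
    {"gripper": 0,"tx": 0,"ty": 0,"tz": -12,"turn": 0},
    {"gripper": 0,"tx": 0,"ty": 0,"tz": -12,"turn": 0},
    {"gripper": 0,"tx": 0,"ty": 0,"tz": -10,"turn": 0},
    {"gripper": 0,"tx": 0,"ty": 0,"tz": -4,"turn": 0},
    {"gripper": 0,"tx": 0,"ty": 0,"tz": 0,"turn": 0},
  ],
)

```text
time_s: 15.5
position: [0.4848, 0.1071, 0.1323]
ee_rot: [[0.362, 0.93, -0.065], [0.932, -0.363, -0.005], [-0.028, -0.059, -0.998]]
force: [0.0, -0.1, -2.7]
width: 0.0315
```

Emit:
carry_out(
  targets=[
    {"gripper": 0,"tx": 0,"ty": 1,"tz": -6,"turn": 0},
    {"gripper": 0,"tx": 0,"ty": 0,"tz": -4,"turn": 0},
    {"gripper": 0,"tx": 0,"ty": 0,"tz": -2,"turn": 0},
    {"gripper": 0,"tx": 0,"ty": 0,"tz": -1,"turn": 0},
    {"gripper": 0,"tx": 0,"ty": 0,"tz": 0,"turn": 0},
  ],
)

```text
time_s: 16.12
position: [0.4859, 0.1082, 0.1196]
ee_rot: [[0.362, 0.93, -0.062], [0.932, -0.363, -0.005], [-0.027, -0.056, -0.998]]
force: [0.0, 0.6, -3.0]
width: 0.0315
```

Emit:
carry_out(
  targets=[
    {"gripper": 0,"tx": 0,"ty": 0,"tz": -2,"turn": 0},
    {"gripper": 0,"tx": 0,"ty": 0,"tz": -1.5,"turn": 0},
    {"gripper": 0,"tx": 0,"ty": 0,"tz": -1,"turn": 0},
    {"gripper": 0,"tx": 0,"ty": 0,"tz": 0,"turn": 0},
  ],
)

```text
time_s: 16.62
position: [0.4862, 0.1082, 0.1154]
ee_rot: [[0.362, 0.93, -0.061], [0.932, -0.363, -0.005], [-0.027, -0.055, -0.998]]
force: [-0.0, 0.0, -1.1]
width: 0.0315
```

Emit:
carry_out(
  targets=[
    {"gripper": 0,"tx": 0,"ty": 0,"tz": -1,"turn": 0},
    {"gripper": 0,"tx": 0,"ty": 0,"tz": 0,"turn": 0},
  ],
)

```text
time_s: 16.88
position: [0.4869, 0.1082, 0.1155]
ee_rot: [[0.362, 0.93, -0.06], [0.932, -0.363, -0.005], [-0.027, -0.054, -0.998]]
force: [0.5, 0.0, -2.5]
width: 0.0316
```

Emit:
carry_out(
  targets=[
    {"gripper": 40,"tx": 0,"ty": 0,"tz": 0,"turn": 0},
    {"gripper": 60,"tx": 0,"ty": 0,"tz": 0,"turn": 0},
    {"gripper": 70,"tx": 0,"ty": 0,"tz": 0,"turn": 0},
    {"gripper": 70,"tx": 0,"ty": 0,"tz": 0,"turn": 0},
    {"gripper": 70,"tx": 0,"ty": 0,"tz": 0,"turn": 0},
    {"gripper": 70,"tx": 0,"ty": 0,"tz": 0,"turn": 0},
    {"gripper": 70,"tx": 0,"ty": 0,"tz": 10,"turn": 0},
    {"gripper": 70,"tx": 0,"ty": 0,"tz": 20,"turn": 0},
    {"gripper": 70,"tx": 0,"ty": 0,"tz": 30,"turn": 0},
    {"gripper": 70,"tx": 0,"ty": 0,"tz": 30,"turn": 0},
    {"gripper": 70,"tx": 0,"ty": 0,"tz": 10,"turn": 0},
    {"gripper": 70,"tx": 0,"ty": 0,"tz": 0,"turn": 0},
  ],
)

```text
time_s: 18.38
position: [0.4871, 0.1083, 0.2206]
ee_rot: [[0.362, 0.93, -0.058], [0.932, -0.363, -0.005], [-0.025, -0.052, -0.998]]
force: [0.2, 0.1, 0.5]
width: 0.0659
```

```bash
python3 w.py w7.png
```

```text
18.375 [0.4871 0.1083 0.2206] 0.0659 F [0.2 0.1 0.5]
cam [0.425 0.138 0.404] [ 0.19 -0.1  -0.98]
red 534 [342. 262.] [329 242  39  53] rim [0.612 0.104] captop [0.5486 0.1154] [0.5406 0.1121]
red 135 [373. 344.] [357 337  33  15] rim [0.7486 0.0968] captop [0.6388 0.1107] [0.6383 0.1105]
blue 435 [427.  77.] [396  36  76  79] rim [0.4001 0.2965] captop [0.4074 0.2507] [0.407  0.2442]
blue 323 [452.  64.] [412  41  55  67] rim [0.4015 0.3034] captop [0.4084 0.2555] [0.4048 0.2686]
blue 408 [145. 260.] [120 248  38  33] rim [ 0.4948 -0.191 ] captop [ 0.4747 -0.0961] [ 0.4725 -0.0873]
yellow 354 [ 65. 212.] [ 26 190  52  58] rim [ 0.3846 -0.2792] captop [ 0.3943 -0.1802] [ 0.3931 -0.1611]
yellow 166 [ 23. 224.] [ 15 197  33  50] rim [ 0.3773 -0.3115] captop [ 0.3887 -0.2048] [ 0.388  -0.2154]
```

View pics/w7.png

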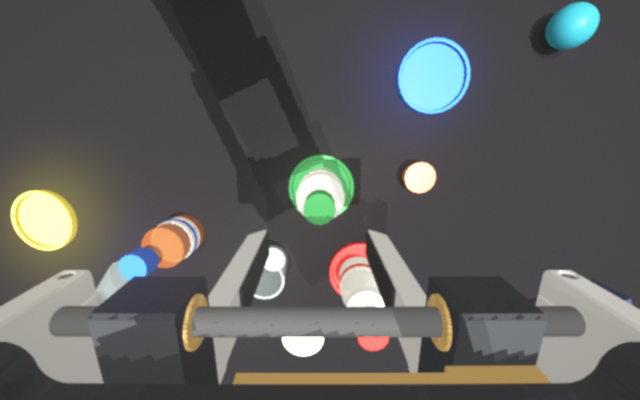

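The green bottle stands in its saucer, cap at (319,208) and disc at (321,188). The blue bottle is next.

Emit:
carry_out(
  targets=[
    {"gripper": 70,"tx": -2,"ty": -15,"tz": 0,"turn": 0},
    {"gripper": 70,"tx": -2,"ty": -20,"tz": 0,"turn": 0},
    {"gripper": 70,"tx": -2,"ty": -20,"tz": 0,"turn": 0},
    {"gripper": 70,"tx": -2,"ty": -20,"tz": 0,"turn": 0},
    {"gripper": 70,"tx": -1,"ty": -20,"tz": 0,"turn": 0},
    {"gripper": 70,"tx": 0,"ty": -20,"tz": 0,"turn": 0},
    {"gripper": 70,"tx": 0,"ty": -20,"tz": 0,"turn": 0},
    {"gripper": 70,"tx": 0,"ty": -20,"tz": 0,"turn": 0},
    {"gripper": 70,"tx": 0,"ty": -20,"tz": 0,"turn": 0},
    {"gripper": 70,"tx": 0,"ty": -20,"tz": 0,"turn": 0},
    {"gripper": 70,"tx": 0,"ty": -15,"tz": 0,"turn": 0},
    {"gripper": 70,"tx": 0,"ty": 0,"tz": 0,"turn": 0},
    {"gripper": 70,"tx": 0,"ty": 0,"tz": 0,"turn": 0},
  ],
)

```text
time_s: 20.05
position: [0.4632, -0.1153, 0.2035]
ee_rot: [[0.365, 0.926, -0.091], [0.93, -0.367, -0.001], [-0.035, -0.085, -0.996]]
force: [0.8, 0.8, 0.3]
width: 0.0659
```

```bash
python3 w.py w8.png
```

```text
20.05 [ 0.4632 -0.1153  0.2035] 0.0659 F [0.8 0.8 0.3]
cam [ 0.408 -0.086  0.388] [ 0.16 -0.1  -0.98]
red 1347 [514. 240.] [486 211  74  67] rim [0.6228 0.116 ] captop [0.5468 0.0445] [0.5401 0.0384]
red 805 [619. 287.] [591 273  49  36] rim [0.7348 0.2187] captop [0.6193 0.111 ] [0.6172 0.115 ]
blue 718 [594.  41.] [580   0  60  69] rim [0.404  0.2754] captop [0.4052 0.1668] [0.4057 0.1536]
blue 45 [634.  58.] [627  53  13   9] rim [0.4397 0.2962] captop [0.4301 0.1814] [0.4312 0.1822]
blue 841 [334. 223.] [319 206  31  34] rim [ 0.5029 -0.1126] captop [ 0.4743 -0.1047] [ 0.4748 -0.1049]
yellow 228 [199. 184.] [163 154  50  69] rim [ 0.3864 -0.2816] captop [ 0.3917 -0.2334] [ 0.3922 -0.22  ]
yellow 90 [154. 190.] [148 164  24  53] rim [ 0.3747 -0.3194] captop [ 0.3829 -0.2618] [ 0.3802 -0.2675]
green 179 [469. 140.] [461 125  26  38] rim [0.4692 0.0911] captop [0.4491 0.0331] [0.4448 0.0301]
green 558 [553. 149.] [540 130  39  38] rim [0.5145 0.1898] captop [0.4796 0.0996] [0.4778 0.0947]
green 64 [456. 159.] [453 139  16  42] rim [0.4828 0.07  ] captop [0.4583 0.019 ] [0.4569 0.0155]
```

View pics/w8.png

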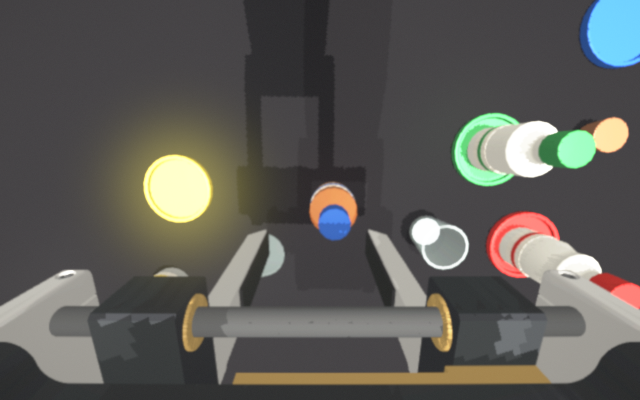

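```bash
python3 -c "
from h import *
print(manip.get_state()['qpos'].round(1))"
```

```text
[-22.8   3.8  97.9  -2.1  83.2 -91. ]
```

The tool tilt has built up to 0.09 rad, always in the same direction. I'll turn the tool about 150° so that further drift cancels it.

Emit:
carry_out(
  targets=[
    {"gripper": 70,"tx": 0,"ty": 0,"tz": 15,"turn": 0},
    {"gripper": 70,"tx": 0,"ty": 0,"tz": 10,"turn": -0.1},
    {"gripper": 70,"tx": 0,"ty": 0,"tz": 1,"turn": -0.185},
    {"gripper": 70,"tx": 0,"ty": 0,"tz": 1,"turn": -0.185},
    {"gripper": 70,"tx": 0,"ty": 0,"tz": 1,"turn": -0.185},
    {"gripper": 70,"tx": 0,"ty": 0,"tz": 1,"turn": -0.185},
    {"gripper": 70,"tx": 0,"ty": 0,"tz": 1,"turn": -0.185},
    {"gripper": 70,"tx": 0,"ty": 0,"tz": 1,"turn": -0.185},
    {"gripper": 70,"tx": 0,"ty": 0,"tz": 1,"turn": -0.185},
    {"gripper": 70,"tx": 0,"ty": 0,"tz": 0,"turn": 0},
  ],
)

```text
time_s: 21.35
position: [0.468, -0.1111, 0.2493]
ee_rot: [[0.976, -0.216, -0.006], [-0.215, -0.973, 0.079], [-0.023, -0.076, -0.997]]
force: [0.4, 0.4, 0.1]
width: 0.0659
```

Emit:
carry_out(
  targets=[
    {"gripper": 70,"tx": 0,"ty": 0,"tz": 0,"turn": -0.185},
    {"gripper": 70,"tx": 0,"ty": 0,"tz": 0,"turn": -0.185},
    {"gripper": 70,"tx": 0,"ty": 0,"tz": 0,"turn": -0.185},
    {"gripper": 70,"tx": 0,"ty": 0,"tz": -10,"turn": -0.185},
    {"gripper": 70,"tx": 0,"ty": 0,"tz": -10,"turn": -0.185},
    {"gripper": 70,"tx": 0,"ty": 0,"tz": -10,"turn": -0.185},
    {"gripper": 70,"tx": 0,"ty": 0,"tz": 0,"turn": 0},
    {"gripper": 70,"tx": 0,"ty": 0,"tz": 0,"turn": 0},
  ],
)

```text
time_s: 22.35
position: [0.4709, -0.1095, 0.225]
ee_rot: [[0.241, -0.968, 0.073], [-0.97, -0.239, 0.033], [-0.015, -0.079, -0.997]]
force: [-0.2, 0.3, -0.4]
width: 0.0657
```

```bash
python3 w.py w9.png
```

```text
22.35 [ 0.4709 -0.1095  0.225 ] 0.0657 F [-0.2  0.3 -0.4]
cam [ 0.533 -0.097  0.41 ] [-0.19 -0.03 -0.98]
red 143 [121.   2.] [106   0  28   7] rim [0.6488 0.1981] captop [0.6101 0.0996] [0.6108 0.0986]
red 1548 [186.  48.] [144   0  73  78] rim [0.6254 0.1154] captop [0.5945 0.0445] [0.5885 0.0384]
red 65 [189.  44.] [176  27  20  28] rim [0.6247 0.108 ] captop [0.594  0.0396] [0.5918 0.036 ]
blue 2271 [ 31. 171.] [  1 139  70  66] rim [0.4039 0.292 ] captop [0.4406 0.1816] [0.4399 0.1861]
blue 551 [316. 207.] [302 189  29  32] rim [ 0.4551 -0.1089] captop [ 0.4772 -0.1054] [ 0.4744 -0.1063]
yellow 48 [548. 228.] [542 217  20  28] rim [ 0.501  -0.4488] captop [ 0.5085 -0.3665] [ 0.5103 -0.361 ]
yellow 42 [417. 254.] [404 251  30  10] rim [ 0.4175 -0.2741] captop [ 0.4445 -0.2326] [ 0.4462 -0.23  ]
yellow 72 [440. 279.] [427 266  30  30] rim [ 0.3881 -0.3197] captop [ 0.422  -0.2676] [ 0.4233 -0.2653]
```

View pics/w9.png

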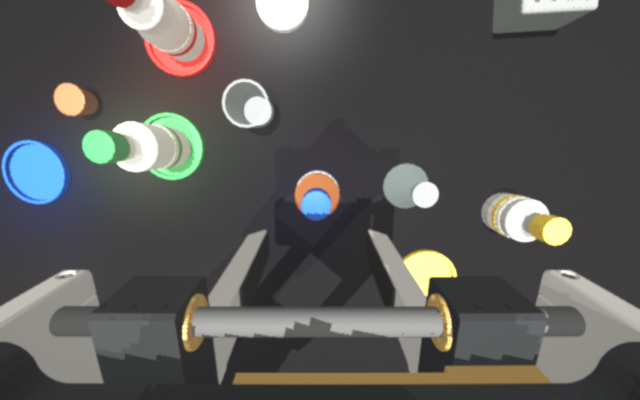

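The blue cap is at (316,204) between the jaws, and the flask at (405,186) is well clear. Going down.

Emit:
carry_out(
  targets=[
    {"gripper": 70,"tx": 5,"ty": 4,"tz": -10,"turn": 0},
    {"gripper": 70,"tx": 0,"ty": 0,"tz": -20,"turn": 0},
    {"gripper": 70,"tx": 0,"ty": 0,"tz": -20,"turn": 0},
    {"gripper": 70,"tx": 0,"ty": 0,"tz": -20,"turn": 0},
    {"gripper": 70,"tx": 0,"ty": 0,"tz": -10,"turn": 0},
    {"gripper": 70,"tx": 0,"ty": 0,"tz": 0,"turn": 0},
  ],
)

```text
time_s: 23.15
position: [0.478, -0.1048, 0.1423]
ee_rot: [[0.248, -0.966, 0.075], [-0.969, -0.246, 0.033], [-0.014, -0.081, -0.997]]
force: [0.2, -0.0, 0.4]
width: 0.066
```

Emit:
carry_out(
  targets=[
    {"gripper": 70,"tx": -1,"ty": -1,"tz": -12,"turn": 0},
    {"gripper": 70,"tx": 0,"ty": 0,"tz": -12,"turn": 0},
    {"gripper": 70,"tx": 0,"ty": 0,"tz": -12,"turn": 0},
    {"gripper": 70,"tx": 0,"ty": 0,"tz": -8,"turn": 0},
    {"gripper": 70,"tx": 0,"ty": 0,"tz": 0,"turn": 0},
  ],
)

```text
time_s: 23.78
position: [0.4779, -0.1063, 0.0965]
ee_rot: [[0.249, -0.966, 0.078], [-0.969, -0.247, 0.032], [-0.012, -0.083, -0.996]]
force: [-0.7, 0.0, 0.2]
width: 0.0657
```

Emit:
carry_out(
  targets=[
    {"gripper": 0,"tx": -1,"ty": 0,"tz": 1,"turn": 0},
    {"gripper": 0,"tx": 0,"ty": 0,"tz": 0,"turn": 0},
    {"gripper": 0,"tx": 0,"ty": 0,"tz": 0,"turn": 0},
    {"gripper": 0,"tx": 0,"ty": 0,"tz": 0,"turn": 0},
    {"gripper": 0,"tx": 0,"ty": 0,"tz": 0,"turn": 0},
    {"gripper": 0,"tx": 0,"ty": 0,"tz": 0,"turn": 0},
  ],
)

```text
time_s: 24.52
position: [0.4778, -0.1067, 0.0987]
ee_rot: [[0.249, -0.965, 0.08], [-0.969, -0.247, 0.031], [-0.01, -0.085, -0.996]]
force: [-0.5, 0.3, -0.9]
width: 0.0315
```

Emit:
carry_out(
  targets=[
    {"gripper": 0,"tx": 0,"ty": 0,"tz": 10,"turn": 0},
    {"gripper": 0,"tx": 0,"ty": 0,"tz": 25,"turn": 0},
    {"gripper": 0,"tx": 0,"ty": 0,"tz": 25,"turn": 0},
    {"gripper": 0,"tx": 0,"ty": 0,"tz": 20,"turn": 0},
    {"gripper": 0,"tx": -10,"ty": 10,"tz": 0,"turn": 0},
    {"gripper": 0,"tx": -20,"ty": 20,"tz": 1,"turn": 0},
    {"gripper": 0,"tx": -25,"ty": 25,"tz": 1,"turn": 0},
    {"gripper": 0,"tx": -20,"ty": 25,"tz": 1,"turn": 0},
    {"gripper": 0,"tx": -10,"ty": 10,"tz": 1,"turn": 0},
    {"gripper": 0,"tx": 0,"ty": 0,"tz": 0,"turn": 0},
  ],
)

```text
time_s: 25.78
position: [0.3832, -0.0109, 0.1815]
ee_rot: [[0.249, -0.966, 0.07], [-0.968, -0.247, 0.035], [-0.016, -0.077, -0.997]]
force: [-0.4, -0.3, -1.8]
width: 0.0317
```

Emit:
carry_out(
  targets=[
    {"gripper": 0,"tx": 2,"ty": 12,"tz": 1,"turn": 0},
    {"gripper": 0,"tx": 2,"ty": 25,"tz": 1,"turn": 0},
    {"gripper": 0,"tx": 2,"ty": 35,"tz": 1,"turn": 0},
    {"gripper": 0,"tx": 2,"ty": 35,"tz": 1,"turn": 0},
    {"gripper": 0,"tx": 2,"ty": 35,"tz": 1,"turn": 0},
    {"gripper": 0,"tx": 2,"ty": 35,"tz": 1,"turn": 0},
    {"gripper": 0,"tx": 2,"ty": 35,"tz": 1,"turn": 0},
    {"gripper": 0,"tx": 2,"ty": 35,"tz": 1,"turn": 0},
    {"gripper": 0,"tx": 2,"ty": 30,"tz": 1,"turn": 0},
    {"gripper": 0,"tx": 0,"ty": 15,"tz": 1,"turn": 0},
    {"gripper": 0,"tx": 0,"ty": 5,"tz": 0,"turn": 0},
    {"gripper": 0,"tx": 0,"ty": 0,"tz": 0,"turn": 0},
    {"gripper": 0,"tx": 0,"ty": 0,"tz": 0,"turn": 0},
  ],
)

```text
time_s: 27.4
position: [0.4095, 0.2968, 0.1913]
ee_rot: [[0.239, -0.968, 0.073], [-0.971, -0.237, 0.033], [-0.015, -0.079, -0.997]]
force: [-0.1, 0.4, -1.2]
width: 0.0313
```

```bash
python3 w.py w10.png; python3 -c "
from h import *
snap('side','s10.png')"
```

```text
27.4 [0.4095 0.2968 0.1913] 0.0313 F [-0.1  0.4 -1.2]
cam [0.472 0.31  0.376] [-0.19 -0.03 -0.98]
red 1508 [614.  16.] [589   0  51  36] rim [0.6984 0.0156] captop [0.6156 0.123 ] [0.6168 0.1238]
red 2721 [495.  64.] [466  17  77  86] rim [0.6247 0.1235] captop [0.5688 0.1915] [0.5644 0.1967]
blue 1002 [320. 188.] [282 168  71  49] rim [0.4167 0.3011] captop [0.4338 0.3037] [0.4382 0.3019]
blue 2426 [317. 255.] [291 226  53  59] rim [0.3328 0.2805] captop [0.376  0.2895] [0.3755 0.2894]
green 55 [491. 148.] [477 144  25  11] rim [0.5217 0.1046] captop [0.5048 0.1738] [0.5059 0.1729]
green 58 [442. 189.] [438 168  18  40] rim [0.4626 0.1406] captop [0.4657 0.1977] [0.4635 0.2007]
green 565 [534. 188.] [521 173  42  38] rim [0.4871 0.0202] captop [0.4819 0.118 ] [0.4831 0.1254]
green 48 [467. 200.] [459 196  18   8] rim [0.4542 0.1092] captop [0.4601 0.1769] [0.4591 0.1774]
```

View pics/w10.png

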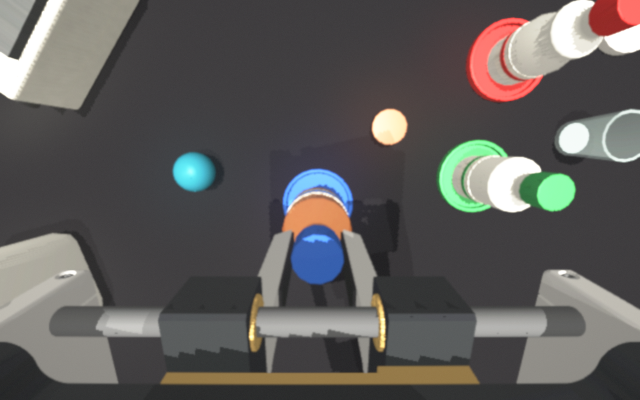

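View pics/s10.png

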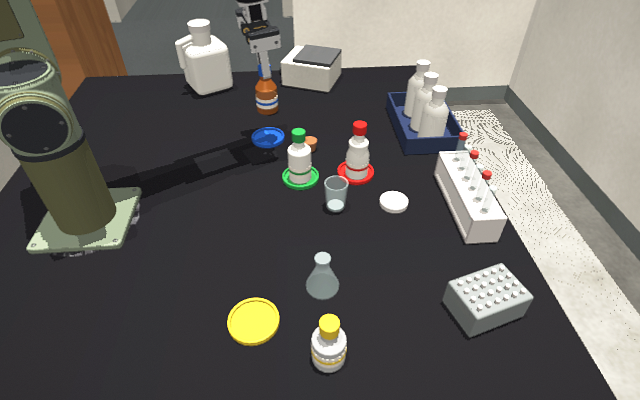

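The blue bottle hangs above the blue saucer, which sits at (318,195) in the wrist view. The red and green bottles are standing, and the beaker and flask are still in place.

Emit:
carry_out(
  targets=[
    {"gripper": 0,"tx": -4,"ty": 0,"tz": -8,"turn": 0},
    {"gripper": 0,"tx": -3,"ty": 0,"tz": -15,"turn": 0},
    {"gripper": 0,"tx": 0,"ty": 0,"tz": -15,"turn": 0},
    {"gripper": 0,"tx": 0,"ty": 0,"tz": -15,"turn": 0},
    {"gripper": 0,"tx": 0,"ty": 0,"tz": -10,"turn": 0},
    {"gripper": 0,"tx": 0,"ty": 0,"tz": -5,"turn": 0},
    {"gripper": 0,"tx": 0,"ty": 0,"tz": 0,"turn": 0},
  ],
)

```text
time_s: 28.38
position: [0.4007, 0.2951, 0.117]
ee_rot: [[0.237, -0.969, 0.071], [-0.971, -0.235, 0.032], [-0.014, -0.076, -0.997]]
force: [0.4, 0.2, -1.7]
width: 0.0315
```

Emit:
carry_out(
  targets=[
    {"gripper": 0,"tx": 2,"ty": 1,"tz": -4,"turn": 0},
    {"gripper": 0,"tx": 0,"ty": 0,"tz": -3,"turn": 0},
    {"gripper": 0,"tx": 0,"ty": 0,"tz": -2,"turn": 0},
    {"gripper": 0,"tx": 0,"ty": 0,"tz": -1,"turn": 0},
    {"gripper": 0,"tx": 0,"ty": 0,"tz": 0,"turn": 0},
  ],
)

```text
time_s: 29.0
position: [0.4043, 0.2969, 0.1079]
ee_rot: [[0.237, -0.969, 0.074], [-0.971, -0.235, 0.033], [-0.015, -0.08, -0.997]]
force: [-0.3, -0.4, -1.6]
width: 0.0317
```

Emit:
carry_out(
  targets=[
    {"gripper": 0,"tx": -1,"ty": 0,"tz": -2,"turn": 0},
    {"gripper": 0,"tx": 0,"ty": 0,"tz": -1.5,"turn": 0},
    {"gripper": 0,"tx": 0,"ty": 0,"tz": 0,"turn": 0},
  ],
)

```text
time_s: 29.38
position: [0.4032, 0.2969, 0.1043]
ee_rot: [[0.237, -0.969, 0.074], [-0.971, -0.235, 0.033], [-0.015, -0.08, -0.997]]
force: [0.3, 1.2, -2.2]
width: 0.0313
```

Emit:
carry_out(
  targets=[
    {"gripper": 0,"tx": 0,"ty": 0,"tz": -1,"turn": 0},
    {"gripper": 0,"tx": 0,"ty": 0,"tz": 0,"turn": 0},
  ],
)

```text
time_s: 29.62
position: [0.4037, 0.2973, 0.1039]
ee_rot: [[0.237, -0.969, 0.075], [-0.971, -0.235, 0.034], [-0.015, -0.081, -0.997]]
force: [-0.5, -0.1, -1.8]
width: 0.0316
```

Here z has stopped at the expected contact height, so I'll release.

Emit:
carry_out(
  targets=[
    {"gripper": 0,"tx": 0,"ty": 0,"tz": -0.7,"turn": 0},
    {"gripper": 40,"tx": 0,"ty": 0,"tz": 0,"turn": 0},
    {"gripper": 60,"tx": 0,"ty": 0,"tz": 0,"turn": 0},
    {"gripper": 70,"tx": 0,"ty": 0,"tz": 0,"turn": 0},
    {"gripper": 70,"tx": 0,"ty": 0,"tz": 0,"turn": 0},
    {"gripper": 70,"tx": 0,"ty": 0,"tz": 0,"turn": 0},
    {"gripper": 70,"tx": 0,"ty": 0,"tz": 0,"turn": 0},
    {"gripper": 70,"tx": 0,"ty": 0,"tz": 10,"turn": 0},
    {"gripper": 70,"tx": 0,"ty": 0,"tz": 20,"turn": 0},
    {"gripper": 70,"tx": 0,"ty": 0,"tz": 30,"turn": 0},
    {"gripper": 70,"tx": 0,"ty": 0,"tz": 35,"turn": 0},
    {"gripper": 70,"tx": 0,"ty": 0,"tz": 20,"turn": 0},
    {"gripper": 70,"tx": 0,"ty": 0,"tz": 0,"turn": 0},
  ],
)

```text
time_s: 31.25
position: [0.4044, 0.2976, 0.2256]
ee_rot: [[0.237, -0.968, 0.079], [-0.971, -0.235, 0.036], [-0.016, -0.085, -0.996]]
force: [0.2, 0.0, -0.7]
width: 0.0656
```

```bash
python3 w.py w11.png
```

```text
31.25 [0.4044 0.2976 0.2256] 0.0656 F [ 0.2  0.  -0.7]
cam [0.466 0.31  0.411] [-0.18 -0.03 -0.98]
red 1874 [585.  21.] [557   0  57  46] rim [0.7017 0.0216] captop [0.6229 0.1177] [0.6241 0.1182]
red 2146 [481.  69.] [455  26  70  78] rim [0.6251 0.1228] captop [0.5719 0.1851] [0.5668 0.1912]
red 86 [489.  68.] [485  49  17  34] rim [0.625  0.1179] captop [0.5718 0.1819] [0.569  0.1844]
blue 1923 [320. 199.] [287 164  66  67] rim [0.4015 0.2966] captop [0.4197 0.3003] [0.4176 0.2994]
green 45 [478. 145.] [467 141  21  10] rim [0.5227 0.104 ] captop [0.5051 0.1674] [0.5057 0.1668]
green 386 [512. 179.] [501 166  42  33] rim [0.4901 0.0267] captop [0.4825 0.114 ] [0.4828 0.1241]
green 52 [440. 192.] [430 173  31  31] rim [0.4564 0.1279] captop [0.4592 0.184 ] [0.4547 0.1872]
green 46 [457. 194.] [449 190  17   7] rim [0.4536 0.1092] captop [0.4573 0.1711] [0.4566 0.1709]
```

View pics/w11.png

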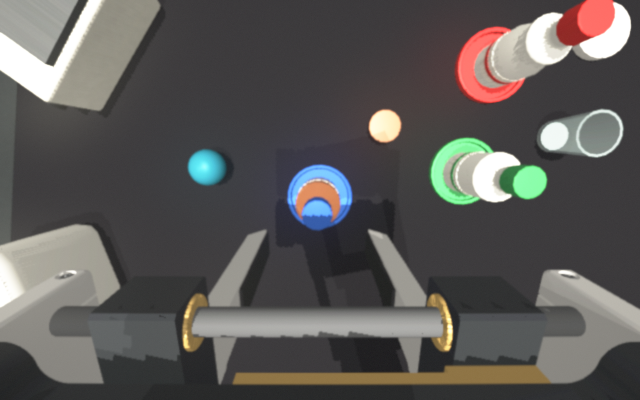

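The blue bottle stands in its saucer, centred at (320,197). Crossing to the yellow bottle, above everything.

Emit:
carry_out(
  targets=[
    {"gripper": 70,"tx": 3,"ty": -20,"tz": 2,"turn": 0},
    {"gripper": 70,"tx": 6,"ty": -40,"tz": 1,"turn": 0},
    {"gripper": 70,"tx": 6,"ty": -45,"tz": 1,"turn": 0},
    {"gripper": 70,"tx": 6,"ty": -45,"tz": 1,"turn": 0},
    {"gripper": 70,"tx": 6,"ty": -45,"tz": 1,"turn": 0},
    {"gripper": 70,"tx": 6,"ty": -45,"tz": 1,"turn": 0},
    {"gripper": 70,"tx": 6,"ty": -45,"tz": 1,"turn": 0},
    {"gripper": 70,"tx": 6,"ty": -45,"tz": 1,"turn": 0},
    {"gripper": 70,"tx": 6,"ty": -45,"tz": 1,"turn": 0},
    {"gripper": 70,"tx": 6,"ty": -25,"tz": 1,"turn": 0},
    {"gripper": 70,"tx": 0,"ty": 0,"tz": 0,"turn": 0},
  ],
)

```text
time_s: 32.67
position: [0.4511, -0.1143, 0.2203]
ee_rot: [[0.238, -0.97, 0.053], [-0.971, -0.237, 0.038], [-0.024, -0.061, -0.998]]
force: [-0.4, -0.3, -0.0]
width: 0.066
```

Emit:
carry_out(
  targets=[
    {"gripper": 70,"tx": 5,"ty": -20,"tz": 2,"turn": 0},
    {"gripper": 70,"tx": 10,"ty": -40,"tz": 1,"turn": 0},
    {"gripper": 70,"tx": 10,"ty": -45,"tz": 1,"turn": 0},
    {"gripper": 70,"tx": 10,"ty": -45,"tz": 1,"turn": 0},
    {"gripper": 70,"tx": 10,"ty": -45,"tz": 1,"turn": 0},
    {"gripper": 70,"tx": 10,"ty": -35,"tz": 1,"turn": 0},
    {"gripper": 70,"tx": 5,"ty": -20,"tz": 0,"turn": 0},
    {"gripper": 70,"tx": 0,"ty": 0,"tz": 0,"turn": 0},
    {"gripper": 70,"tx": 0,"ty": 0,"tz": 0,"turn": 0},
  ],
)

```text
time_s: 33.8
position: [0.5121, -0.3689, 0.2226]
ee_rot: [[0.249, -0.967, 0.048], [-0.968, -0.247, 0.043], [-0.03, -0.057, -0.998]]
force: [-0.8, -0.0, 0.3]
width: 0.0658
```

```bash
python3 w.py w12.png
```

```text
33.8 [ 0.5121 -0.3689  0.2226] 0.0658 F [-0.8 -0.   0.3]
cam [ 0.579 -0.357  0.406] [-0.21 -0.02 -0.98]
red 869 [13. 28.] [ 0  0 26 56] rim [0.6194 0.0761] captop [ 0.6057 -0.0702] [ 0.6054 -0.0708]
blue 1886 [597. 171.] [576 129  44  89] rim [ 0.632  -0.7264] captop [ 0.6167 -0.6204] [ 0.6181 -0.6197]
yellow 315 [323. 214.] [310 207  27  16] rim [ 0.4797 -0.3798] captop [ 0.5031 -0.3744] [ 0.504  -0.3744]
yellow 297 [270. 267.] [257 245  28  44] rim [ 0.3815 -0.324 ] captop [ 0.4281 -0.3318] [ 0.4271 -0.3314]
green 128 [ 12. 108.] [ 0 95 21 33] rim [0.5115 0.0765] captop [ 0.5325 -0.0589] [ 0.5357 -0.0608]
green 163 [  9. 139.] [  0 117  16  34] rim [0.4795 0.0793] captop [ 0.5105 -0.057 ] [ 0.5057 -0.059 ]
green 136 [ 16. 145.] [  0 131  25  27] rim [0.4662 0.0725] captop [ 0.5014 -0.0617] [ 0.5011 -0.0654]
```

View pics/w12.png

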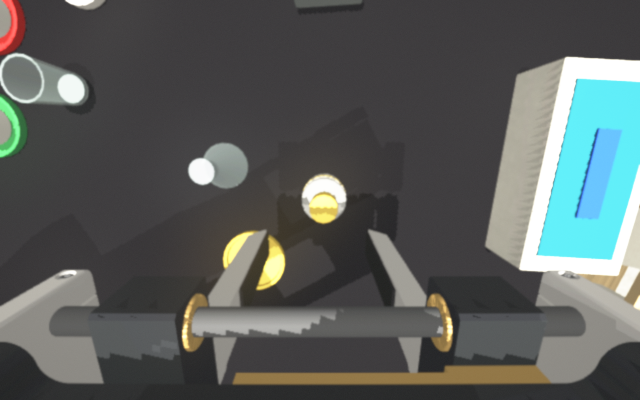

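The yellow cap spans about (310–337,193–223), which puts it at about (0.509,−0.373). The flask at (215,165) is clear of the fingers.

Emit:
carry_out(
  targets=[
    {"gripper": 70,"tx": -2,"ty": -4,"tz": -10,"turn": 0},
    {"gripper": 70,"tx": 0,"ty": 0,"tz": -20,"turn": 0},
    {"gripper": 70,"tx": 0,"ty": 0,"tz": -20,"turn": 0},
    {"gripper": 70,"tx": 0,"ty": 0,"tz": -20,"turn": 0},
    {"gripper": 70,"tx": 0,"ty": 0,"tz": -20,"turn": 0},
    {"gripper": 70,"tx": 0,"ty": 0,"tz": -6,"turn": 0},
    {"gripper": 70,"tx": 0,"ty": 0,"tz": 0,"turn": 0},
  ],
)

```text
time_s: 34.72
position: [0.5086, -0.3675, 0.1224]
ee_rot: [[0.255, -0.966, 0.046], [-0.966, -0.253, 0.044], [-0.031, -0.056, -0.998]]
force: [0.5, -0.5, 0.0]
width: 0.0659
```

```bash
python3 w.py w13.png
```

```text
34.725 [ 0.5086 -0.3675  0.1224] 0.0659 F [ 0.5 -0.5  0. ]
cam [ 0.575 -0.355  0.306] [-0.21 -0.03 -0.98]
yellow 122 [327. 216.] [308 211  36  18] rim [ 0.4966 -0.3767] captop [ 0.5216 -0.3699] [ 0.5247 -0.37  ]
yellow 314 [328. 248.] [305 236  41  20] rim [ 0.468  -0.3838] captop [ 0.502  -0.3748] [ 0.5009 -0.3775]
yellow 74 [266. 279.] [256 270  18  27] rim [ 0.4061 -0.3294] captop [ 0.4598 -0.3376] [ 0.4636 -0.3379]
```

View pics/w13.png

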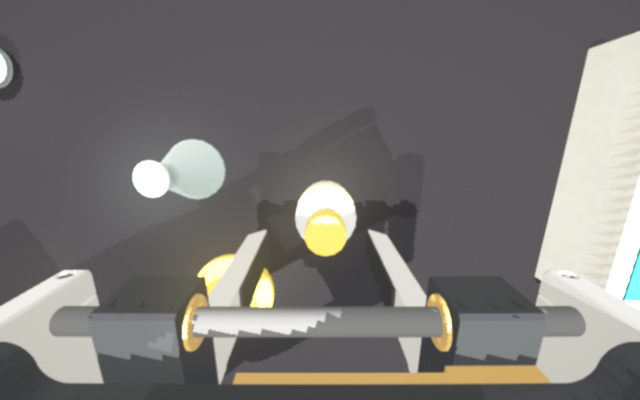

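The cap is centred at about (325,233), so at (0.511,−0.373).

Emit:
carry_out(
  targets=[
    {"gripper": 70,"tx": 2,"ty": -6,"tz": -8,"turn": 0},
    {"gripper": 70,"tx": 1,"ty": -1,"tz": -12,"turn": 0},
    {"gripper": 70,"tx": 0,"ty": 0,"tz": -12,"turn": 0},
    {"gripper": 70,"tx": 0,"ty": 0,"tz": -8,"turn": 0},
    {"gripper": 70,"tx": 0,"ty": 0,"tz": 0,"turn": 0},
  ],
)

```text
time_s: 35.4
position: [0.5126, -0.376, 0.0814]
ee_rot: [[0.255, -0.966, 0.049], [-0.967, -0.253, 0.042], [-0.028, -0.058, -0.998]]
force: [0.2, 0.3, -0.4]
width: 0.0657
```

Emit:
carry_out(
  targets=[
    {"gripper": 70,"tx": -1,"ty": 2,"tz": -3,"turn": 0},
    {"gripper": 0,"tx": 0,"ty": 0,"tz": 0,"turn": 0},
    {"gripper": 0,"tx": 0,"ty": 0,"tz": 0,"turn": 0},
    {"gripper": 0,"tx": 0,"ty": 0,"tz": 0,"turn": 0},
    {"gripper": 0,"tx": 0,"ty": 0,"tz": 0,"turn": 0},
    {"gripper": 0,"tx": 0,"ty": 0,"tz": 0,"turn": 0},
    {"gripper": 0,"tx": 0,"ty": 0,"tz": 0,"turn": 0},
  ],
)

```text
time_s: 36.28
position: [0.5121, -0.3743, 0.0794]
ee_rot: [[0.255, -0.966, 0.05], [-0.966, -0.253, 0.04], [-0.026, -0.059, -0.998]]
force: [-0.4, -1.1, 0.0]
width: 0.0314
```

Emit:
carry_out(
  targets=[
    {"gripper": 0,"tx": 0,"ty": 0,"tz": 10,"turn": 0},
    {"gripper": 0,"tx": 0,"ty": 0,"tz": 20,"turn": 0},
    {"gripper": 0,"tx": 0,"ty": 0,"tz": 25,"turn": 0},
    {"gripper": 0,"tx": 0,"ty": 0,"tz": 10,"turn": 0},
    {"gripper": 0,"tx": -10,"ty": 6,"tz": 0,"turn": 0},
    {"gripper": 0,"tx": -25,"ty": 15,"tz": 1,"turn": 0},
    {"gripper": 0,"tx": -30,"ty": 18,"tz": 1,"turn": 0},
    {"gripper": 0,"tx": -30,"ty": 18,"tz": 1,"turn": 0},
    {"gripper": 0,"tx": -20,"ty": 12,"tz": 1,"turn": 0},
    {"gripper": 0,"tx": -10,"ty": 6,"tz": 0,"turn": 0},
    {"gripper": 0,"tx": 0,"ty": 0,"tz": 0,"turn": 0},
    {"gripper": 0,"tx": 0,"ty": 0,"tz": 0,"turn": 0},
  ],
)

```text
time_s: 37.78
position: [0.3789, -0.2928, 0.1495]
ee_rot: [[0.255, -0.966, 0.046], [-0.966, -0.253, 0.044], [-0.031, -0.056, -0.998]]
force: [0.5, -0.2, -1.3]
width: 0.0312
```

```bash
python3 w.py w14.png; python3 -c "
from h import *
snap('side','s14.png')"
```

```text
37.775 [ 0.3789 -0.2928  0.1495] 0.0312 F [ 0.5 -0.2 -1.3]
cam [ 0.446 -0.281  0.333] [-0.21 -0.03 -0.98]
yellow 133 [358. 211.] [352 199  13  26] rim [ 0.3788 -0.3378] captop [ 0.3982 -0.3213] [ 0.3987 -0.3215]
yellow 1918 [317. 260.] [291 228  53  59] rim [ 0.3115 -0.3063] captop [ 0.3505 -0.2989] [ 0.3479 -0.2999]
green 509 [21. 32.] [ 0  0 31 58] rim [0.4757 0.0699] captop [ 0.4643 -0.0647] [ 0.4632 -0.0687]
green 56 [12. 22.] [ 9  7  6 27] rim [0.4832 0.074 ] captop [ 0.4688 -0.0622] [ 0.4675 -0.0627]
```

View pics/w14.png

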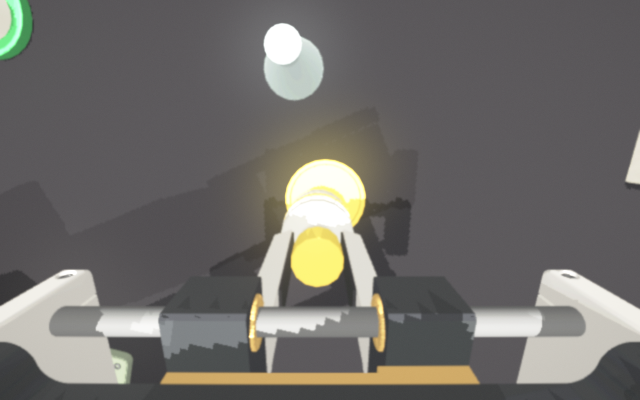

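View pics/s14.png

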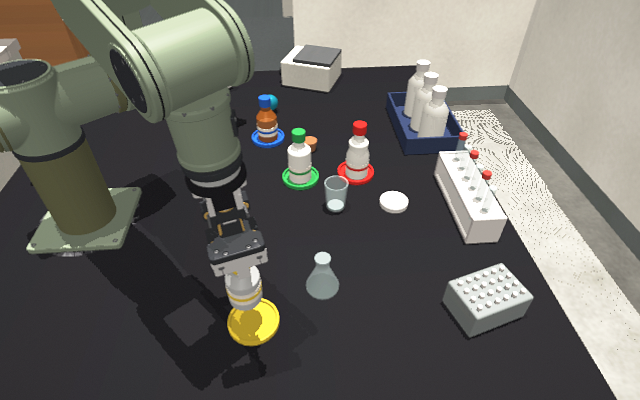

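The yellow bottle is over its saucer, centred at about (325,199) in the wrist view. The side view shows the other three bottles standing in their saucers.

```bash
python3 -c "
from h import *
c=manip.calibration('wrist'); print(ray(c,(325.5,199),.012))"
```

```text
[ 0.38328669 -0.29758185  0.012     ]
```

Emit:
carry_out(
  targets=[
    {"gripper": 0,"tx": 3,"ty": -4,"tz": -8,"turn": 0},
    {"gripper": 0,"tx": 0,"ty": 0,"tz": -15,"turn": 0},
    {"gripper": 0,"tx": 0,"ty": 0,"tz": -12,"turn": 0},
    {"gripper": 0,"tx": 0,"ty": 0,"tz": -6,"turn": 0},
    {"gripper": 0,"tx": 0,"ty": 0,"tz": 0,"turn": 0},
  ],
)

```text
time_s: 38.5
position: [0.3824, -0.2971, 0.1041]
ee_rot: [[0.256, -0.966, 0.044], [-0.966, -0.254, 0.047], [-0.034, -0.054, -0.998]]
force: [0.4, -0.3, -0.7]
width: 0.0317
```

Emit:
carry_out(
  targets=[
    {"gripper": 0,"tx": 1,"ty": -1,"tz": -8,"turn": 0},
    {"gripper": 0,"tx": 0,"ty": 0,"tz": -4,"turn": 0},
    {"gripper": 0,"tx": 0,"ty": 0,"tz": -2,"turn": 0},
    {"gripper": 0,"tx": 0,"ty": 0,"tz": -1,"turn": 0},
    {"gripper": 0,"tx": 0,"ty": 0,"tz": 0,"turn": 0},
  ],
)

```text
time_s: 39.12
position: [0.384, -0.2988, 0.0889]
ee_rot: [[0.256, -0.966, 0.045], [-0.966, -0.254, 0.045], [-0.032, -0.055, -0.998]]
force: [0.7, -0.0, -1.5]
width: 0.0315
```

Emit:
carry_out(
  targets=[
    {"gripper": 0,"tx": 0,"ty": 0,"tz": -2,"turn": 0},
    {"gripper": 0,"tx": 0,"ty": 0,"tz": -1.5,"turn": 0},
    {"gripper": 0,"tx": 0,"ty": 0,"tz": -1,"turn": 0},
    {"gripper": 0,"tx": 0,"ty": 0,"tz": 0,"turn": 0},
  ],
)

```text
time_s: 39.62
position: [0.3842, -0.2991, 0.0845]
ee_rot: [[0.256, -0.966, 0.046], [-0.966, -0.254, 0.044], [-0.031, -0.056, -0.998]]
force: [0.3, 0.4, -0.8]
width: 0.0314
```

Emit:
carry_out(
  targets=[
    {"gripper": 0,"tx": 0,"ty": 0,"tz": -1,"turn": 0},
    {"gripper": 0,"tx": 0,"ty": 0,"tz": 0,"turn": 0},
  ],
)

```text
time_s: 39.88
position: [0.3847, -0.2993, 0.0846]
ee_rot: [[0.256, -0.966, 0.047], [-0.966, -0.254, 0.044], [-0.03, -0.056, -0.998]]
force: [-0.0, 0.3, -1.4]
width: 0.0319
```

Contact, at the height expected. Releasing.

Emit:
carry_out(
  targets=[
    {"gripper": 40,"tx": 0,"ty": 0,"tz": 0,"turn": 0},
    {"gripper": 60,"tx": 0,"ty": 0,"tz": 0,"turn": 0},
    {"gripper": 70,"tx": 0,"ty": 0,"tz": 0,"turn": 0},
    {"gripper": 70,"tx": 0,"ty": 0,"tz": 0,"turn": 0},
    {"gripper": 70,"tx": 0,"ty": 0,"tz": 0,"turn": 0},
    {"gripper": 70,"tx": 0,"ty": 0,"tz": 0,"turn": 0},
    {"gripper": 70,"tx": 0,"ty": 0,"tz": 10,"turn": 0},
    {"gripper": 70,"tx": 0,"ty": 0,"tz": 20,"turn": 0},
    {"gripper": 70,"tx": 0,"ty": 0,"tz": 30,"turn": 0},
    {"gripper": 70,"tx": 0,"ty": 0,"tz": 40,"turn": 0},
    {"gripper": 70,"tx": 0,"ty": 0,"tz": 30,"turn": 0},
    {"gripper": 70,"tx": 0,"ty": 0,"tz": 0,"turn": 0},
  ],
)

```text
time_s: 41.38
position: [0.3848, -0.2995, 0.2215]
ee_rot: [[0.256, -0.966, 0.049], [-0.966, -0.254, 0.041], [-0.027, -0.058, -0.998]]
force: [1.1, 0.4, -0.0]
width: 0.0662
```

Emit:
carry_out(
  targets=[
    {"gripper": 70,"tx": 0,"ty": -30,"tz": 5,"turn": 0},
    {"gripper": 70,"tx": 0,"ty": -40,"tz": 5,"turn": 0},
    {"gripper": 70,"tx": 0,"ty": -40,"tz": 5,"turn": 0},
    {"gripper": 70,"tx": 0,"ty": -30,"tz": 0,"turn": 0},
    {"gripper": 70,"tx": 0,"ty": 0,"tz": 0,"turn": 0},
  ],
)

```text
time_s: 42.0
position: [0.3825, -0.4395, 0.2298]
ee_rot: [[0.257, -0.965, 0.043], [-0.966, -0.255, 0.05], [-0.037, -0.055, -0.998]]
force: [0.2, 0.1, 1.1]
width: 0.0656
```

Run:
```python
from m import *
Z={"red":.15,"blue":.13,"yellow":.11,"green":.14}
for n in("top","side"):
    c,im=snap(n,n+"F.png")
    for col in HUE:
        for a,ce,bb,_ in blobs(im,col,20):
            mid=np.array([bb[0]+bb[2]/2-.5,bb[1]+bb[3]/2-.5])
            print(n,col,a,ce.round(),bb,"rim",ray(c,mid,.010).round(4)[:2],"cap",ray(c,mid,Z[col]-(.004 if n=="top" else .012)).round(4)[:2])
```

```text
top red 52 [308.  34.] [304  31   9   9] rim [0.9226 0.002 ] cap [ 0.8541 -0.002 ]
top red 53 [340.  33.] [336  30   9   9] rim [ 0.9224 -0.0807] cap [ 0.8539 -0.0725]
top red 53 [276.  35.] [272  32   9   9] rim [0.9233 0.0849] cap [0.8547 0.0687]
top red 766 [264. 151.] [246 130  39  40] rim [0.6263 0.1177] cap [0.6014 0.0967]
top blue 394 [588. 139.] [579 119  19  41] rim [ 0.6323 -0.7136] cap [ 0.6104 -0.6271]
top blue 575 [201. 241.] [180 223  36  39] rim [0.3992 0.2921] cap [0.4065 0.2522]
top blue 213 [177. 245.] [169 238  17  17] rim [0.3903 0.3447] cap [0.3987 0.2983]
top yellow 609 [429. 242.] [415 224  38  40] rim [ 0.3798 -0.2939] cap [ 0.3879 -0.2659]
top yellow 195 [448. 246.] [440 239  17  16] rim [ 0.3712 -0.3298] cap [ 0.3802 -0.2981]
top green 296 [274. 209.] [252 188  37  38] rim [0.4829 0.1079] cap [0.4794 0.0898]
side red 202 [359. 128.] [353 120  15  16] rim [0.6688 0.3205] cap [0.629  0.1166]
side red 59 [462. 135.] [459 132   9   8] rim [0.9518 0.2544] cap [0.8567 0.0634]
side red 62 [474. 154.] [470 150   9   9] rim [0.9511 0.1645] cap [ 0.8561 -0.0089]
side red 364 [356. 174.] [337 161  37  24] rim [0.6238 0.1109] cap [ 0.5929 -0.0521]
side red 72 [486. 175.] [482 170  10  10] rim [0.9511 0.0758] cap [ 0.8561 -0.0802]
side blue 150 [264. 100.] [258  94  13  14] rim [0.3879 0.5052] cap [0.4007 0.3026]
side blue 317 [268. 139.] [251 128  34  20] rim [0.4012 0.2898] cap [0.4119 0.1228]
side yellow 63 [253. 285.] [250 278   7  18] rim [ 0.3792 -0.2242] cap [ 0.3908 -0.2911]
side yellow 509 [266. 326.] [242 300  37  46] rim [ 0.3944 -0.3036] cap [ 0.404  -0.3598]
side green 185 [298. 135.] [291 128  15  15] rim [0.4875 0.2956] cap [0.4835 0.1121]
side green 349 [300. 180.] [282 166  37  24] rim [0.4841 0.1019] cap [ 0.4808 -0.0467]
side green 21 [299. 173.] [290 171  19   4] rim [0.4825 0.1224] cap [ 0.4795 -0.0299]
```

View pics/topF.png

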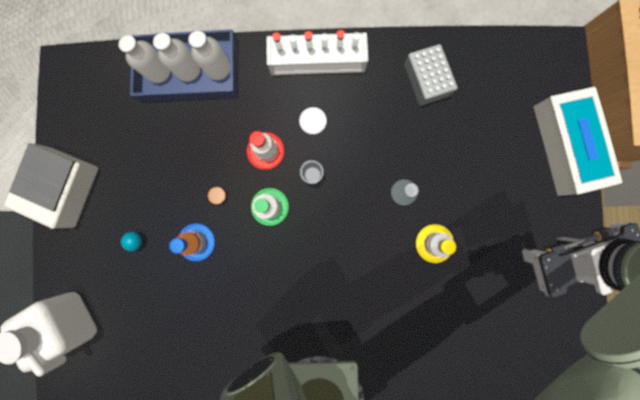

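View pics/sideF.png

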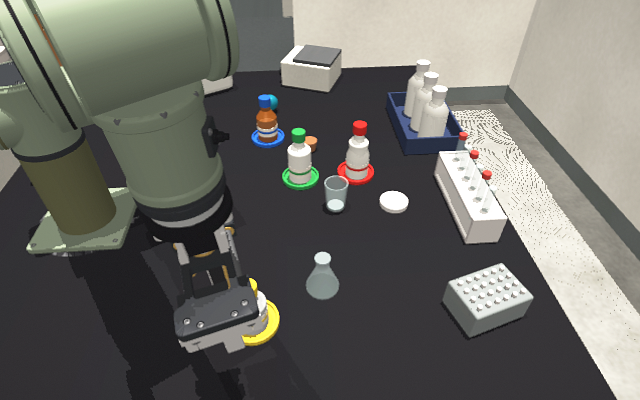

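The final top view shows all four bottles upright in their own saucers. Caps: red (258,139), green (264,205), blue (177,245), yellow (448,246). The beaker at (312,172) and the flask at (404,192) are where they started. The gripper is clear at z = 0.23 m.

```bash
python3 -c "
from rig import manip
print(manip.sign_off())"
```

```text
the job is handed in; nothing more can be done
None
```

All four bottles are standing in the saucers that match their caps, and I handed the job in at about 42 s. I pinched each one by the cap, lowered it in millimetre steps until it touched the floor, released it and backed away upwards. `sign_off` gave no verdict, so this rests on my own checks.

**Final positions:** in the last top and side pictures, the cap centres came out within about 5 mm of their saucer centres; the limit is 15 mm.

| Bottle | Cap centre (x, y) m | Saucer centre (x, y) m | View used |
|---|---|---|---|
| Red | 0.629, 0.117 | 0.625, 0.117 | side |
| Green | 0.484, 0.112 | 0.483, 0.109 | side |
| Blue | 0.400, 0.300 | 0.400, 0.297 | top and side averaged |
| Yellow | 0.380, −0.298 | 0.382, −0.298 | top only |

- **Setting down:** the measured tool force stayed below about 3 N during the lowering. Each bottle stopped at the height expected for its underside resting on the floor.
- **Beaker and flask:** both are at the same pixels in the top picture as at the start.

**What did not go cleanly:**
- The tool tilted by up to 0.09 rad as small errors added up over the moves. I turned it about 150° partway through so that further drift would cancel. The bottles still look upright after release, but I judged that by eye and did not measure their angles.
- In the last side picture the gripper hid part of the yellow bottle, so its final position rests on the top view alone.
- The colour masks came back incomplete for the green saucer and the yellow cap. I took those centres from their outlines instead.

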